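# Fetch a vial from the cupboard door rack and snap the cupboard shut

## Task

Pull the small white cupboard's door open through its roller catch, lift the hold-down bar out of its two open brackets inside the door, and stand the vial nearer the hinge upright on the steel tray with the syringe. Lay the bar back in both brackets over the vial that stays, then push the door gently until it snaps into its catch and stays shut, without forcing it on against its rubber buffer.

Things in the scene. Friction and masses are not known exactly. Their poses are not given: they have to be found in the camera images.
- cupboard: White sheet-steel cupboard fixed on the table, flat clear top, 240 wide (y) x 150 deep (x) x 160 mm high. Origin: centre of its underside; x to its back, y to its left (seen from the robot), z up. Its front, the plane x = -75, is closed by one door. The door's pose is not reported; the next four points stay on the cupboard and show where the door's parts are when it is shut flush.
- hinge (a point): Foot of the door's upright hinge axis, at the cupboard's front left edge; axes as the cupboard's. DOOR FRAME: this frame turned clockwise (from above) by the door angle, 0 flush to 1.92 rad; a stiff hinge (0.06 N m), so the door stays where left. In it the panel spans x -17 to -1, y -238 to 0, z 6 to 160 mm. Door parts below are given in this frame, mm.
- handle_home (a point): Top end of the handle rod, door flush. Handle: upright round steel rod outside the door near its free edge, 10 mm thick, axis at door frame x -50, y -190, z 66 to 152, on two posts at z 78 and 110 (8 thick). Above z 115 the rod is free all round and can be pinched from above.
- rack_home (a point): Bar seat, door flush: door frame x 38, y -107, z 142. Rack inside the door: shelf top z 84, x 0 to 60; two square cups, 38 wide inside, 10 deep, centres x 38, y -71 and -143. End cheeks, 3 thick, at y -20.5 and -193.5 are the bar's brackets: in each an open-topped notch centred at x 38, floor z 142, 15 wide, flaring from z 149 to 22 wide at z 154.
- catch_home (a point): About where the sprung roller catch sits, under the roof, 220 mm from the hinge axis. Pulling or pushing through takes about 9 N at the handle over 6 mm; past the crest the roller draws the door onto a rubber buffer. The catch is set by slotted screws: shut and let go, the door's free edge rests anywhere from 2 to 9 mm proud of flush, the crest 5.5 mm further out. Feel for it.
- bar: Loose hold-down bar, plain aluminium, 12 wide (x), 189 long (y), 10 mm high, with a grey foot at each end (18 x 4 x 17.5, reaching 6 below the bar), 191 overall; 60 to 130 g; same either end first. Origin: middle of the bar's underside. Seated in the brackets its y axis runs along the door (play 1.5 across, 3.5 along), 2 mm above the vial caps, and shows the door's angle. It stands on its feet.
- vial_hinge: Glass vial with teal cap, 33 diameter x 56 high (straight glass to about 50), about 45 g; the one in the cup nearer the hinge. Origin: centre of its underside, z up.
- vial_latch: Identical vial, 33 x 56, in the cup nearer the door's free edge; it stays there. Origin: centre of its underside, z up.
- tray: Shallow rectangular steel tray on the draped table (origin 3 mm above z = 0), fixed, 220 (x) x 214 (y) x 18 high; flat floor 2 thick, 192 x 186. Origin: centre of its underside. A small syringe lies on its -y part (y about -60, along x); the +y half is free.
- buffer (a joint): How far the rubber buffer that stops the door is squeezed, in metres: 0 with the door open, about 0.0006 with the door latched and let go; 10 N per mm, solid at 0.005.

How it is judged:
By the outcome, as a careful person would: the job done as asked, in the order asked, and still so for the second after the job is handed in, with the robot touching nothing.
It also fails if it takes over 72 s, if anything falls off the work surface, if the arm or the gripper's body presses on something with over 40 N, if the wrist force passes 120 N, or if a joint passes its speed limit or range.

## Robot

A 6-joint arm with a two-finger parallel gripper is mounted at the origin on a cart in front of the work surface, level with it; the furniture and walls round the work are solid. World frame = base frame: x ahead of the robot, y to its left, z up, the work surface at z = 0. Lengths are in m, angles in rad, forces in N, time in s.
With the tool pointing down it reaches from about 0.425 to 0.95 m from the base axis. Payload 3.5 kg.
Tool frame: the origin (TCP) lies at the very end of the fingers, on their centre line; the grasp point (between the pads) lies 19 mm behind it; z points along the fingers, y is the line along which they close (so a half turn about z gives the same grasp; the last joint's range is limited). The gripper opens to 85 mm and grips with 20 to 120 N. Pads are 22 mm wide; open, the fingers measure 114 mm over their backs; the gripper's body (76 mm by 85 mm) begins 54 mm behind the grasp point. The pads swing forward as they close: fully open they stand 13 mm farther back than shut.
Start: joints at [1.19, 0.286, 1.577, -0, 1.279, -0.15], TCP at [0.154, 0.657, 0.231] pointing down, gripper open.
Joint ranges: [-2.77, 2.77], [-0.9, 2.22], [0.21, 2.48], [-1.53, 4.67], [0.24, 2.81], [-2.84, 2.84]. Speed limits (rad/s): [2.79, 2.79, 3.14, 3.14, 3.14, 3.14].

## Interface

Orientations are given as a unit quaternion [x, y, z, w].
In Python, from plant import ctrl gives the robot as it stands.
- The arm moves only by the shell command python3 inch.py [FORCE], which reads ROWS from standard input. ROWS is one flat JSON list of numbers that holds 1 to 10 rows one after another, with no inner brackets; each row has 7 numbers: dx, dy, dz in m, then a rotation vector rx, ry, rz in rad, then the opening from 0.0 (shut) to 1.0 (fully open); each row is the pose to reach, as a shift and turn from the pose commanded when the command began, along the tool's axes at that moment; what a row does not reach only later rows make up. A row lasts 1/8 s, in which the tool goes at most 0.0625 m and 0.188 rad, less where a joint would pass 70% of its speed; a pose out of reach is approached as far as the arm can. The fingers move at their own pace and stop on an object; FORCE is the grip in N (left out, the last holds). Time passes only in rows, so rows that do not move let the fingers close. It prints the time, the measured TCP pose, the force, the opening and the grip force at its end. Input that does not fit is refused with a message, and nothing moves.
- ctrl.get_state(): the state, without advancing time (a new reading comes with each control period).
- ctrl.read_camera(name): name is "scene" or "top"; returns a dict with "pixels" (384x512x3 uint8, red, green, blue), "camera_matrix" (3x3 intrinsics, pixels), "xyz" and "orientation" of the camera in the world. Camera axes: x right, y down, z forward; pixel columns grow to the right and rows downward; lengths in m; the calibration is good to about 2 mm. A picture is of the moment at which its call begins. There is no depth.
- ctrl.sign_off(): hands the job in; it is judged then, once.
The state is a dict: "time": time; "qpos": joint angles; "dq": joint speeds; "joint_efforts": joint torques, N m; "eef_pos": TCP position; "tcp_rot": TCP orientation; "contact_force": force on the tool from outside, world axes, zero at the start; "wrist_torque": the same for the moment, N m; "opening": opening from 0.0 (shut) to 1.0 (fully open); "finger_force": force on a finger pad.
Only numpy, scipy, OpenCV 4.12 (cv2) and the standard library are available. Lean on these libraries where they do the work, as an engineer would, in place of code of your own. Each camera call takes 0.05 s, during which the arm holds its last target. There are 200 camera calls.

## Working session

There is one attempt and no reset: what is moved stays moved. The work goes in short steps, Python scripts to look and compute and a shell command to move; the robot and the scene stay as the last step left them, time stands still between calls to the robot, and variables do not carry over. Pictures are saved under pics/ and viewed, at most 10 in all, crops included, and the job is handed in when it is done.

```bash
ls; mkdir -p pics; cat > h.py <<'E'
import numpy as np,cv2,json
from scipy.spatial.transform import Rotation as R
from plant import ctrl
def cam(n):
    c=ctrl.read_camera(n);return c
def save(c,fn,crop=None,s=1):
    im=c["pixels"][:,:,::-1]
    if crop: a,b,w,h=crop; im=im[b:b+h,a:a+w]
    cv2.imwrite("pics/"+fn,cv2.resize(im,None,fx=s,fy=s,interpolation=cv2.INTER_CUBIC))
def Rc(c):
    o=np.array(c["orientation"]); return o if o.shape==(3,3) else R.from_quat(o).as_matrix()
def proj(c,P):
    p=(np.atleast_2d(P)-c["xyz"])@Rc(c); q=p@np.array(c["camera_matrix"]).T; return q[:,:2]/q[:,2:]
def onz(c,uv,z):
    d=Rc(c)@np.linalg.solve(np.array(c["camera_matrix"]),[uv[0],uv[1],1]); o=np.array(c["xyz"]); return o+d*(z-o[2])/d[2]
def st():
    s=ctrl.get_state(); return s
def totool(dw):
    return R.from_quat(st()["tcp_rot"]).inv().apply(dw)
E
python3 - <<'E'
from h import *
for n in("scene","top"):
    c=cam(n);save(c,n+"0.png",s=1.5);print(n,c["xyz"],c["orientation"],c["camera_matrix"])
print(st())
E
```

```text
inch.py
pics
plant.py
scene [ 0.22134101 -0.63831305  0.72906366] [ 0.87160281 -0.27596747  0.12259593 -0.38616155] [[355.50247796   0.         256.97269431]
 [  0.         355.50247796 181.78360881]
 [  0.           0.           1.        ]]
top [ 0.47478186 -0.07253044  1.05609083] [-0.70022855  0.71038489 -0.05956968  0.03853238] [[377.94727147   0.         253.25023448]
 [  0.         377.94727147 196.83539921]
 [  0.           0.           1.        ]]
{'time': 0.1, 'qpos': array([ 1.19001230e+00,  2.87092015e-01,  1.57805250e+00,  7.61575599e-06,
        1.27859177e+00, -1.49965776e-01]), 'dq': array([-0.00100124, -0.00160371, -0.00400169, -0.00065687, -0.00019106,
        0.0012592 ]), 'joint_efforts': array([ 6.30588038e-04, -4.07301199e+01, -2.93698597e+01, -8.34039474e-05,
        3.47433161e-03,  7.01611270e-06]), 'eef_pos': array([0.15414383, 0.65654752, 0.23006368]), 'tcp_rot': array([ 1.15154131e-01,  9.93347058e-01, -1.03333631e-03, -2.84622946e-04]), 'contact_force': array([-0.67973787,  0.0309873 , -0.60821585]), 'wrist_torque': array([0.01612423, 0.00718966, 0.03042973]), 'finger_force': 0.0, 'opening': 0.9995838335912608}
```

View pics/scene0.png

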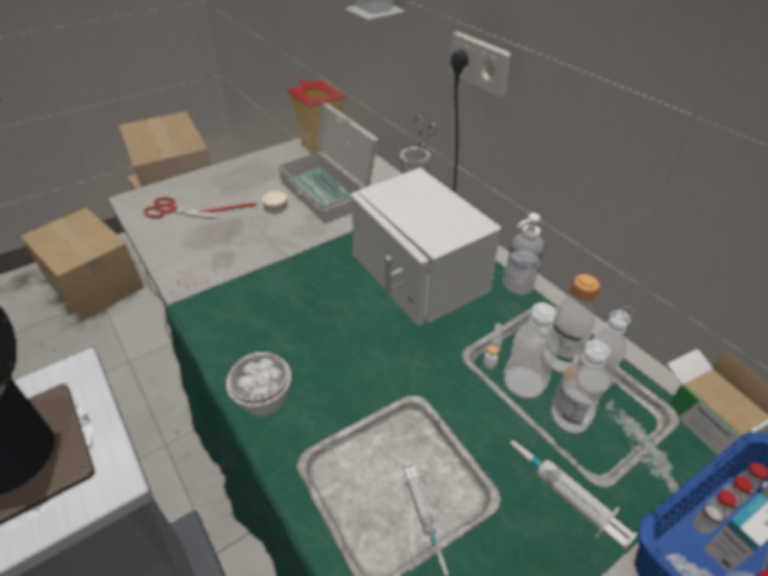

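View pics/top0.png

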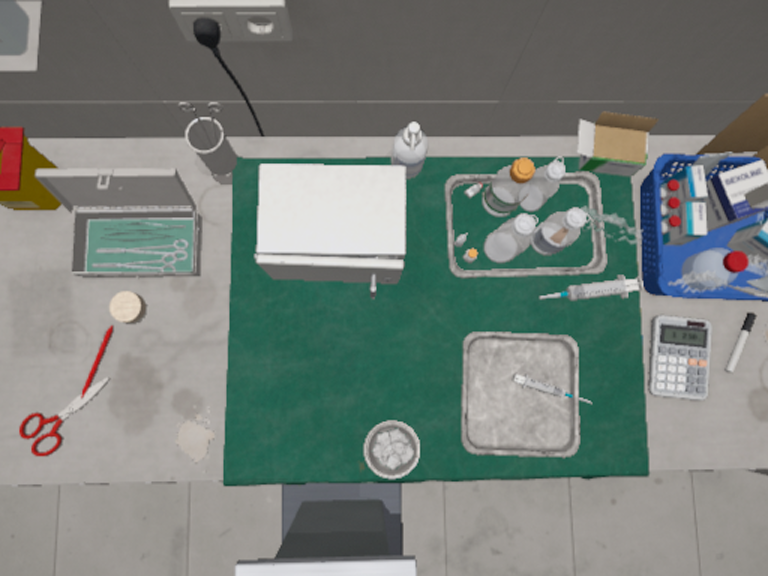

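The cupboard's roof spans roughly (258,167)–(405,258) in the top view, with the handle at (373,285). The tray spans (462,333)–(580,457), and its syringe lies to the right. I'll enlarge both.

```bash
python3 - <<'E'
from h import *
c=cam("top");save(c,"cup1.png",(160,100,125,100),6);save(c,"tray1.png",(300,210,110,100),5)
E
```

```text
(no output)
```

View pics/cup1.png

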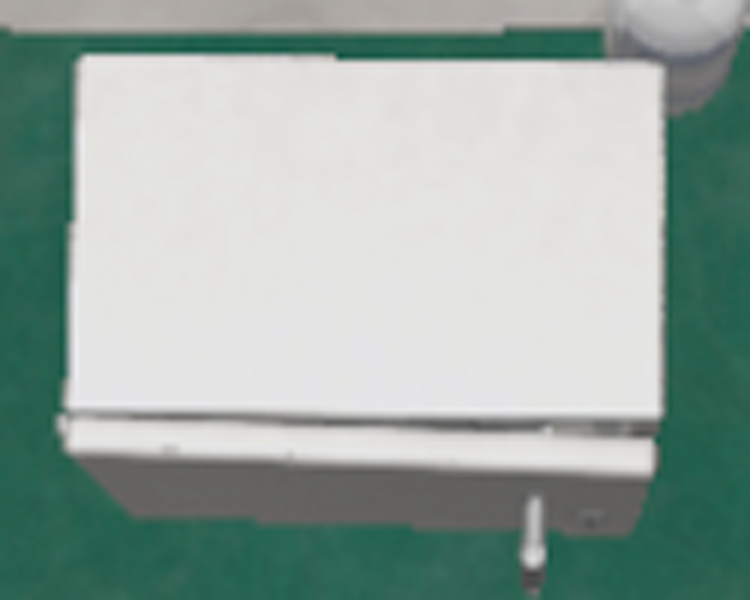

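View pics/tray1.png

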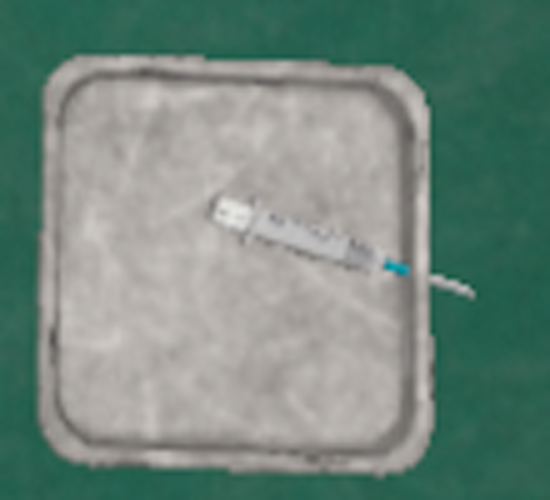

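Crop readings: the roof corners are at (80,57), (662,62), (662,413) and (70,410). The door top runs along the front from (65,435) to (652,455), and the rod top is at about (533,553). In the tray crop, the tray outline is (45,60)–(432,472) and the left half is free.

```bash
python3 - <<'E'
from h import *
c=cam("top")
f=lambda x,y,s,a,b:((x+.5)/s-.5+a,(y+.5)/s-.5+b)
P=[f(x,y,6,160,100) for x,y in[(80,57),(662,62),(662,413),(70,410)]]
for z in(.160,.163):
    W=np.array([onz(c,p,z) for p in P]);print(z,W.round(4).tolist(),[np.linalg.norm(W[i]-W[(i+1)%4]).round(4) for i in range(4)], "yaw",[np.arctan2(*(v[[1,0]])).round(4) for v in (W[0]-W[3],W[1]-W[2])],np.arctan2(-(W[3]-W[2])[0],(W[3]-W[2])[1]),np.arctan2(-(W[0]-W[1])[0],(W[0]-W[1])[1]))
    m=W.mean(0);print(m)
print("door top edge inner/outer free", [onz(c,f(x,y,6,160,100),.163).round(4) for x,y in[(652,440),(654,474),(67,418),(67,453)]])
print("rod top",onz(c,f(533,553,6,160,100),.155))
T=[onz(c,f(x,y,5,300,210),.021).round(4) for x,y in[(45,60),(430,75),(432,472),(40,465)]];print("tray",T)
print("mid",onz(c,f(237,266,5,300,210),.021),"spot",onz(c,f(130,270,5,300,210),.005), "syr",onz(c,f(215,210,5,300,210),.01),onz(c,f(475,295,5,300,210),.01))
E
```

```text
0.16 [[0.8202, 0.0938, 0.16], [0.8168, -0.1452, 0.16], [0.6689, -0.1418, 0.16], [0.6725, 0.0959, 0.16]] [np.float64(0.239), np.float64(0.1479), np.float64(0.2378), np.float64(0.1477)] yaw [np.float64(-0.0141), np.float64(-0.0225)] -0.015323349379158774 -0.014382585543942573
[ 0.74461651 -0.0243298   0.16      ]
0.163 [[0.8191, 0.0933, 0.163], [0.8157, -0.1449, 0.163], [0.6682, -0.1416, 0.163], [0.6719, 0.0953, 0.163]] [np.float64(0.2382), np.float64(0.1474), np.float64(0.237), np.float64(0.1472)] yaw [np.float64(-0.0141), np.float64(-0.0225)] -0.015323349379159114 -0.014382585543942497
[ 0.74371314 -0.02449117  0.163     ]
door top edge inner/outer free [array([ 0.6572, -0.1373,  0.163 ]), array([ 0.6433, -0.1378,  0.163 ]), array([0.6686, 0.0965, 0.163 ]), array([0.6544, 0.0963, 0.163 ])]
rod top [ 0.61308076 -0.08898984  0.155     ]
tray [array([ 0.5485, -0.2559,  0.021 ]), array([ 0.5372, -0.4696,  0.021 ]), array([ 0.3241, -0.4567,  0.021 ]), array([ 0.332 , -0.2452,  0.021 ])]
mid [ 0.43497043 -0.35668542  0.021     ] spot [ 0.43321499 -0.30154667  0.005     ] syr [ 0.46519403 -0.34903167  0.01      ] [ 0.4165305  -0.49088648  0.01      ]
```

```bash
cat >> h.py <<'E'
H=np.array([.671,.0968]); YAW=-.016
def door(phi,x,y):  # door-frame mm -> world xy
    a=YAW-phi; c,s=np.cos(a),np.sin(a); x,y=x/1e3,y/1e3
    return H+[c*x-s*y,s*x+c*y]
def to(xyz,alpha):
    s=st(); T=R.from_quat(s["tcp_rot"]); y=T.apply([0,1,0]); a=np.arctan2(y[1],y[0])
    d=(alpha-a+np.pi/2)%np.pi-np.pi/2
    print("at",s["eef_pos"].round(4),"a %.3f"%a,"move",T.inv().apply(np.array(xyz)-s["eef_pos"]).round(4),"rz %.3f"%-d,"tilt",T.apply([0,0,1]).round(3),"q6 %.2f"%s["qpos"][5])
E
python3 -c "
from h import *
print(door(.029,-50,-190)); to([.6125,-.0905,.25],-.045)"
echo '[[-0.617,-0.623,-0.019,0,0,1.385,0.3],[-0.617,-0.623,-0.019,0,0,1.385,0.3],[-0.617,-0.623,-0.019,0,0,1.385,0.3],[-0.617,-0.623,-0.019,0,0,1.385,0.3],[-0.617,-0.623,-0.019,0,0,1.385,0.3],[-0.617,-0.623,-0.019,0,0,1.385,0.3],[-0.617,-0.623,-0.019,0,0,1.385,0.3],[-0.617,-0.623,-0.019,0,0,1.385,0.3],[-0.617,-0.623,-0.019,0,0,1.385,0.3],[-0.617,-0.623,-0.019,0,0,1.385,0.3]]' | python3 inch.py 40
```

```text
refused: ROWS must be one flat list, 7 numbers to a row, no inner brackets. Nothing was moved.
```

The error is about the shape of the input: one flat list, 7 numbers to a row, no inner brackets. Fixing that and sending the same move.

```bash
echo '[-0.617,-0.623,-0.019,0,0,1.385,0.3,-0.617,-0.623,-0.019,0,0,1.385,0.3,-0.617,-0.623,-0.019,0,0,1.385,0.3,-0.617,-0.623,-0.019,0,0,1.385,0.3,-0.617,-0.623,-0.019,0,0,1.385,0.3,-0.617,-0.623,-0.019,0,0,1.385,0.3,-0.617,-0.623,-0.019,0,0,1.385,0.3,-0.617,-0.623,-0.019,0,0,1.385,0.3,-0.617,-0.623,-0.019,0,0,1.385,0.3,-0.617,-0.623,-0.019,0,0,1.385,0.3]' | python3 inch.py 40; python3 -c "
from h import *
to([.6125,-.0905,.25],-.045)"
```

```text
time: 1.45
eef_pos: [0.4815, 0.1224, 0.2451]
tcp_rot: [0.723, 0.691, 0.0, 0.0]
contact_force: [0.3, 0.4, 0.4]
opening: 0.299
finger_force: 0.0
at [0.4815 0.1224 0.2451] a -0.045 move [-0.2068  0.1405 -0.0049] rz -0.000 tilt [ 0.001  0.    -1.   ] q6 0.09
```

```bash
echo '[-0.207,0.1405,-0.005,0,0,0,0.3,-0.207,0.1405,-0.005,0,0,0,0.3,-0.207,0.1405,-0.005,0,0,0,0.3,-0.207,0.1405,-0.005,0,0,0,0.3,-0.207,0.1405,-0.005,0,0,0,0.3]' | python3 inch.py; python3 -c "
from h import *
to([.6125,-.0905,.128],-.045);save(cam('top'),'h2.png',(200,130,100,80),7)"
```

```text
time: 2.08
eef_pos: [0.613, -0.0927, 0.2489]
tcp_rot: [0.725, 0.689, -0.0, -0.0]
contact_force: [0.5, 0.3, 0.5]
opening: 0.299
finger_force: 0.0
at [ 0.613  -0.0927  0.2489] a -0.050 move [ 0.0022 -0.0006  0.1209] rz -0.005 tilt [-0.001 -0.    -1.   ] q6 -0.26
```

View pics/h2.png

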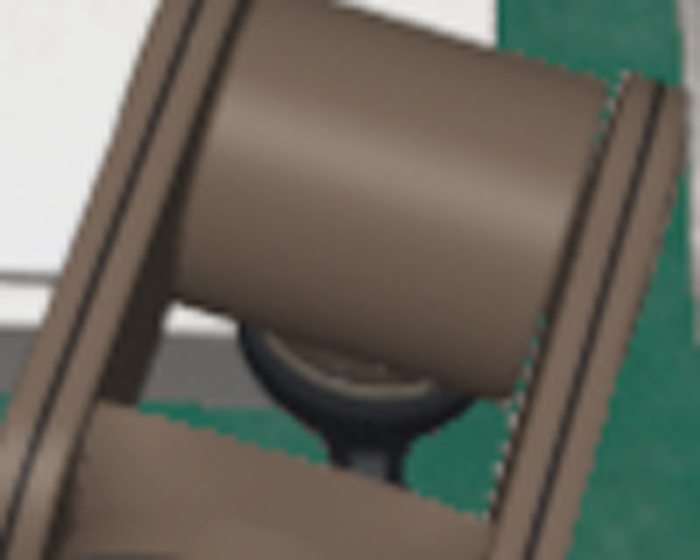

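The arm hides the handle in the top view. My estimates agree with each other, so I'll descend in stages and watch the force.

```bash
echo '[0.002,0,0.06,0,0,0,0.3,0.002,0,0.09,0,0,0,0.3,0.002,0,0.1,0,0,0,0.3]' | python3 inch.py; echo '[0,0,0.01,0,0,0,0.3,0,0,0.022,0,0,0,0.3,0,0,0.022,0,0,0,0.3]' | python3 inch.py;echo '[0,0,0,0,0,0,0,0,0,0,0,0,0,0,0,0,0,0,0,0,0,0,0,0,0,0,0,0]' | python3 inch.py 50; python3 -c "
from h import *
save(cam('scene'),'h3.png',(210,130,100,80),7)"
```

```text
time: 2.5
eef_pos: [0.6099, -0.0849, 0.1472]
tcp_rot: [0.722, 0.692, -0.001, -0.002]
contact_force: [-0.0, 0.0, 0.1]
opening: 0.302
finger_force: 0.0
time: 2.88
eef_pos: [0.6117, -0.0866, 0.1275]
tcp_rot: [0.723, 0.691, -0.0, -0.0]
contact_force: [-0.5, 0.6, 0.1]
opening: 0.299
finger_force: 0.0
time: 3.38
eef_pos: [0.6126, -0.0868, 0.1287]
tcp_rot: [0.723, 0.691, 0.001, 0.001]
contact_force: [2.0, 1.3, 1.8]
opening: 0.095
finger_force: 48.8
```

View pics/h3.png

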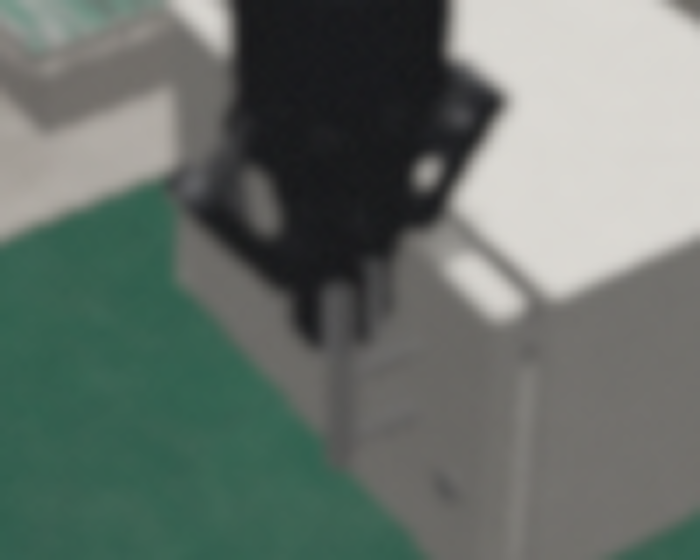

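The scene crop shows the rod pinched between the pads at about (340,310). Next I'll work out the opening arc.

```bash
cat >> h.py <<'E'
def arc(ds):
    s=st(); T=R.from_quat(s["tcp_rot"]); v=s["eef_pos"][:2]-H
    for d in ds:
        c,k=np.cos(d),np.sin(d); w=np.array([c*v[0]+k*v[1],-k*v[0]+c*v[1]])-v
        print(d,T.inv().apply([w[0],w[1],0]).round(4))
E
python3 -c "
from h import *
arc([.03,.06,.09,.12,.2,.3,.4,.5,.6,.7])"
```

```text
0.03 [ 0.0016 -0.0056 -0.    ]
0.06 [ 0.0033 -0.0111 -0.    ]
0.09 [ 0.0053 -0.0165 -0.    ]
0.12 [ 0.0073 -0.0219 -0.    ]
0.2 [ 0.0137 -0.036  -0.0001]
0.3 [ 0.0231 -0.0528 -0.0001]
0.4 [ 0.0342 -0.0685 -0.0001]
0.5 [ 0.0468 -0.0831 -0.0002]
0.6 [ 0.0608 -0.0964 -0.0002]
0.7 [ 0.076  -0.1081 -0.0002]
```

```bash
echo '[0.0016,-0.0056,0,0,0,0.03,0,0.0033,-0.011,0,0,0,0.06,0,0.0053,-0.0165,0,0,0,0.09,0,0.0073,-0.022,0,0,0,0.12,0]' | python3 inch.py; echo '[0.0063,-0.0145,0,0,0,0.08,0,0.0063,-0.0145,0,0,0,0.08,0]' | python3 inch.py; python3 -c "
from h import *
arc([.1,.2,.3,.4,.5,.6,.7])"
```

```text
time: 3.92
eef_pos: [0.5904, -0.0782, 0.1287]
tcp_rot: [0.764, 0.646, 0.001, 0.0]
contact_force: [1.9, 2.5, 4.5]
opening: 0.095
finger_force: 49.8
time: 4.18
eef_pos: [0.5758, -0.0706, 0.1286]
tcp_rot: [0.788, 0.615, -0.001, 0.001]
contact_force: [-0.9, -2.8, 4.3]
opening: 0.093
finger_force: 49.9
0.1 [ 0.0061 -0.0183 -0.    ]
0.2 [ 0.014  -0.0358 -0.    ]
0.3 [ 0.0236 -0.0525 -0.    ]
0.4 [ 0.0348 -0.0682 -0.    ]
0.5 [ 0.0475 -0.0826 -0.0001]
0.6 [ 0.0616 -0.0957 -0.0001]
0.7 [ 7.690e-02 -1.073e-01 -1.000e-04]
```

```bash
echo '[0.006,-0.0183,0,0,0,0.1,0,0.014,-0.0358,0,0,0,0.2,0,0.0236,-0.0525,0,0,0,0.3,0,0.0348,-0.0682,0,0,0,0.4,0,0.0475,-0.0826,0,0,0,0.5,0,0.0616,-0.0957,0,0,0,0.6,0,0.077,-0.1073,0,0,0,0.7,0]' | python3 inch.py;  python3 -c "
from h import *
arc([.1,.2,.3,.4,.5,.6])"
```

```text
time: 5.05
eef_pos: [0.4899, 0.0302, 0.1286]
tcp_rot: [0.952, 0.306, -0.002, 0.001]
contact_force: [-3.4, -1.4, 8.5]
opening: 0.093
finger_force: 50.6
0.1 [ 0.0061 -0.0183 -0.    ]
0.2 [ 0.014  -0.0359 -0.0001]
0.3 [ 0.0235 -0.0526 -0.0001]
0.4 [ 0.0348 -0.0683 -0.0002]
0.5 [ 0.0475 -0.0828 -0.0002]
0.6 [ 0.0616 -0.096  -0.0003]
```

```bash
echo '[0.006,-0.0183,0,0,0,0.1,0,0.014,-0.0358,0,0,0,0.2,0,0.0236,-0.0525,0,0,0,0.3,0,0.0348,-0.0682,0,0,0,0.4,0,0.0475,-0.0826,0,0,0,0.5,0,0.0616,-0.0957,0,0,0,0.6,0,0.0616,-0.0957,0,0,0,0.6,0]' | python3 inch.py; python3 -c "
from h import *
s=st();print(s['eef_pos']);v=s['eef_pos'][:2]-H;print('phi',np.arctan2(-190,-50)-np.arctan2(v[1],v[0])+YAW)
"; echo '[0,0,0,0,0,0,0.28,0,0,0,0,0,0,0.28,0,0,-0.05,0,0,0,0.28,0,0,-0.1,0,0,0,0.28,-0.06,0.12,-0.12,0,0,0,0.28,-0.12,0.24,-0.12,0,0,0,0.28,-0.12,0.24,-0.12,0,0,0,0.28,-0.12,0.24,-0.12,0,0,0,0.28]' | python3 inch.py; python3 -c "
from h import *
s=st();print(s['eef_pos'])
save(cam('top'),'o4.png',(120,90,190,150),4)"
```

```text
time: 5.92
eef_pos: [0.4831, 0.146, 0.1286]
tcp_rot: [1.0, 0.013, -0.003, -0.0]
contact_force: [-8.0, 2.2, 11.9]
opening: 0.091
finger_force: 50.9
[0.48308221 0.14597165 0.12856823]
phi -4.7297850060771625
time: 6.92
eef_pos: [0.3784, -0.0827, 0.2465]
tcp_rot: [1.0, 0.013, -0.0, 0.0]
contact_force: [0.6, -0.5, 0.2]
opening: 0.281
finger_force: 0.0
[ 0.37842856 -0.08273465  0.24646325]
```

View pics/o4.png

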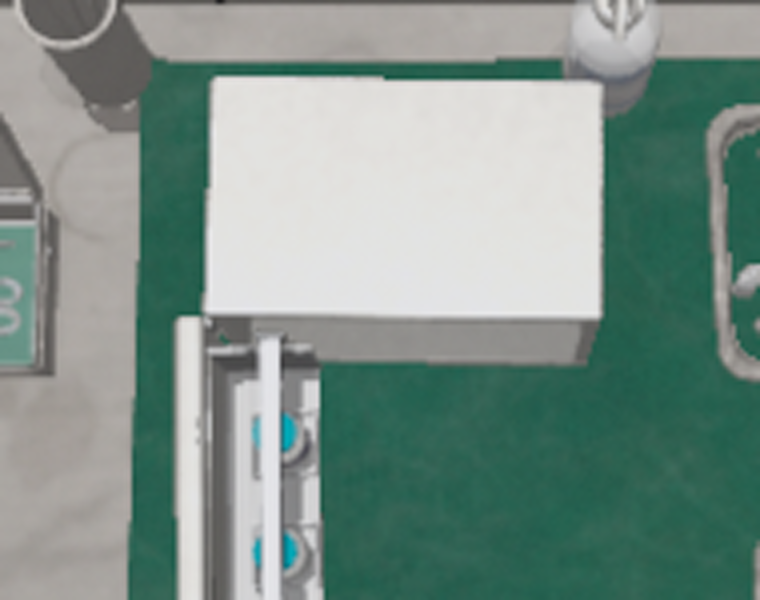

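The open-door crop shows the bar along column 270 (258–281 wide at the row of the hinge-side vial), with its far end at row 335. The caps are at (280,433) and (278,550). I'll check this against the model.

```bash
python3 - <<'E'
from h import *
c=cam('top'); q=lambda p:((p-[120,90]+.5)*4-.5).round(1)
for phi in(1.54,1.553,1.565):
  for zz in(0,.003):
    pts=[(38,-11.5,.152),(38,-71,.152),(32,-71,.152),(44,-71,.152),(38,-143,.152),(38,-71,.14),(38,-143,.14),(-9,-5,.16)]
    print(phi,zz,[q(proj(c,[*door(phi,x,y),z+zz])[0]).tolist() for x,y,z in pts])
E
```

```text
1.54 0 [[270.5, 335.5], [271.2, 432.7], [261.2, 433.0], [281.2, 432.5], [272.1, 552.7], [274.0, 435.4], [274.9, 553.9], [189.9, 324.2]]
1.54 0.003 [[269.8, 334.6], [270.5, 432.1], [260.4, 432.3], [280.6, 431.8], [271.4, 552.4], [273.3, 434.8], [274.2, 553.6], [188.9, 323.2]]
1.553 0 [[270.3, 336.3], [269.7, 433.6], [259.6, 433.7], [279.7, 433.4], [268.9, 553.6], [272.5, 436.3], [271.8, 554.8], [189.8, 324.0]]
1.553 0.003 [[269.5, 335.4], [268.9, 432.9], [258.9, 433.0], [279.0, 432.8], [268.2, 553.3], [271.8, 435.6], [271.1, 554.5], [188.8, 323.0]]
1.565 0 [[270.0, 337.1], [268.2, 434.3], [258.2, 434.4], [278.3, 434.3], [266.0, 554.4], [271.1, 437.0], [269.0, 555.5], [189.7, 323.8]]
1.565 0.003 [[269.3, 336.1], [267.5, 433.7], [257.4, 433.7], [277.6, 433.6], [265.3, 554.1], [270.4, 436.3], [268.2, 555.3], [188.7, 322.8]]
```

```bash
python3 -c "
from h import *
p=door(1.543,38,-107);print(p); to([*p,.19],YAW-1.543)"
```

```text
[0.56445569 0.05754047]
at [ 0.3778 -0.0862  0.2467] a -1.556 move [ 0.1889 -0.141   0.0563] rz 0.003 tilt [-0.    -0.003 -1.   ] q6 1.07
```

```bash
echo '[0.06,-0.045,0,0,0,0.003,0.4,0.12,-0.09,0,0,0,0.003,0.4,0.17,-0.127,0.02,0,0,0.003,0.4,0.189,-0.141,0.056,0,0,0.003,0.4,0.189,-0.141,0.056,0,0,0.003,0.4,0.189,-0.141,0.056,0,0,0.003,0.4]' | python3 inch.py; python3 -c "
from h import *
p=door(1.543,38,-107); to([*p,.140],YAW-1.543)"
```

```text
time: 7.78
eef_pos: [0.5648, 0.0649, 0.1902]
tcp_rot: [1.0, 0.012, -0.001, 0.0]
contact_force: [0.0, -0.7, 0.7]
opening: 0.404
finger_force: 0.0
at [0.5648 0.0649 0.1902] a -1.547 move [-0.0004  0.0074  0.0502] rz 0.012 tilt [-0.002 -0.    -1.   ] q6 1.48
```

```bash
echo '[0,0.0074,0.0,0,0,0.012,0.4,0,0.0074,0.02,0,0,0.012,0.4,0,0.0074,0.035,0,0,0.012,0.4,0,0.0074,0.05,0,0,0.012,0.4,0,0.0074,0.05,0,0,0.012,0.4]' | python3 inch.py; python3 -c "
from h import *
p=door(1.543,38,-107); to([*p,.140],YAW-1.543)"
```

```text
time: 8.4
eef_pos: [0.5639, 0.0574, 0.1385]
tcp_rot: [1.0, 0.005, -0.002, -0.0]
contact_force: [0.3, 0.1, 0.0]
opening: 0.398
finger_force: 0.0
at [0.5639 0.0574 0.1385] a -1.560 move [ 0.0006 -0.0002 -0.0015] rz -0.001 tilt [-0.004  0.    -1.   ] q6 1.48
```

```bash
echo '[0,0,-0.001,0,0,0,0,0,0,-0.001,0,0,0,0,0,0,-0.001,0,0,0,0,0,0,-0.001,0,0,0,0]' | python3 inch.py 40; python3 -c "
from h import *
s=st();print(s['eef_pos'],s['tcp_rot'])";  echo '[0,0,-0.006,0,0,0,0,0,0,-0.012,0,0,0,0,0,0,-0.03,0,0,0,0,0,0,-0.05,0,0,0,0,0,0,-0.06,0,0,0,0,0,0,-0.06,0,0,0,0]' | python3 inch.py; python3 -c "
from h import *
save(cam('scene'),'b5.png',(190,100,160,120),5);to([.555,-.07,.03],YAW-1.543)"
```

```text
time: 8.9
eef_pos: [0.5659, 0.0576, 0.1425]
tcp_rot: [1.0, 0.006, 0.001, -0.0]
contact_force: [0.5, 1.3, 1.1]
opening: 0.125
finger_force: 43.4
[0.56585987 0.0576056  0.1425098 ] [ 9.99984363e-01  5.54258728e-03  7.24676222e-04 -1.70362759e-04]
time: 9.65
eef_pos: [0.5662, 0.0572, 0.2037]
tcp_rot: [1.0, 0.005, 0.002, 0.0]
contact_force: [0.6, -0.5, -1.6]
opening: 0.127
finger_force: 43.1
at [0.5656 0.0573 0.2025] a -1.560 move [-0.0121  0.1271  0.1725] rz -0.001 tilt [ 0.001 -0.    -1.   ] q6 1.48
```

View pics/b5.png

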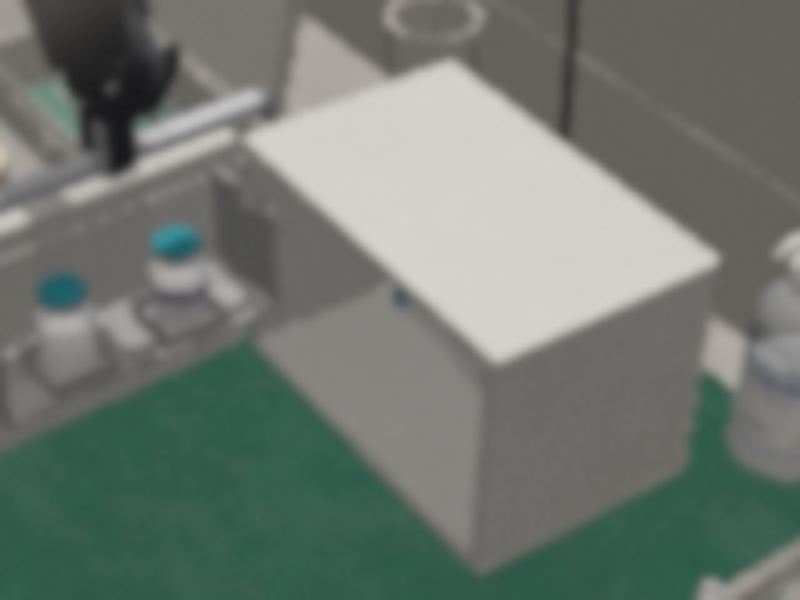

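The bar is clear of the brackets and held level at crop (130,130), and both vials are still in their cups. I'll set the bar on the table in front of the cupboard.

```bash
echo '[0,0.05,0,0,0,0,0,-0.01,0.1,0,0,0,0,0,-0.012,0.127,0.05,0,0,0,0,-0.012,0.127,0.11,0,0,0,0,-0.012,0.127,0.16,0,0,0,0,-0.012,0.127,0.178,0,0,0,0,-0.012,0.127,0.18,0,0,0,0,-0.012,0.127,0.18,0,0,0,0]' | python3 inch.py; echo '[0,0,0.004,0,0,0,0,0,0,0.008,0,0,0,0,0,0,0.008,0,0,0,0]' | python3 inch.py
```

```text
time: 10.7
eef_pos: [0.5566, -0.0702, 0.0239]
tcp_rot: [1.0, 0.006, 0.002, 0.001]
contact_force: [0.0, -1.1, -0.5]
opening: 0.119
finger_force: 43.1
time: 11.08
eef_pos: [0.5547, -0.0697, 0.0139]
tcp_rot: [1.0, 0.005, -0.0, -0.0]
contact_force: [0.9, 0.1, -0.9]
opening: 0.128
finger_force: 43.1
```

```bash
echo '[0,0,0.002,0,0,0,0,0,0,0.004,0,0,0,0,0,0,0.004,0,0,0,0]' | python3 inch.py; echo '[0,0,0.002,0,0,0,0,0,0,0.002,0,0,0,0]' | python3 inch.py; echo '[0,0,0.002,0,0,0,0,0,0,0.002,0,0,0,0]' | python3 inch.py
```

```text
time: 11.45
eef_pos: [0.5546, -0.0698, 0.0096]
tcp_rot: [1.0, 0.005, -0.0, -0.0]
contact_force: [-0.4, 0.8, -0.9]
opening: 0.122
finger_force: 43.1
time: 11.7
eef_pos: [0.5546, -0.0697, 0.0076]
tcp_rot: [1.0, 0.005, -0.0, -0.0]
contact_force: [-0.9, -0.1, -0.9]
opening: 0.122
finger_force: 43.1
time: 11.95
eef_pos: [0.555, -0.0699, 0.0065]
tcp_rot: [1.0, 0.005, -0.0, 0.0]
contact_force: [-2.2, 0.5, 4.4]
opening: 0.124
finger_force: 43.7
```

Contact is at TCP z ≈ 0.0066, which agrees with a 3 mm drape under everything. I'll release and go to the hinge-side vial.

```bash
echo '[0,0,-0.001,0,0,0,0.4,0,0,-0.001,0,0,0,0.4,0,0,-0.001,0,0,0,0.4,0,0,-0.05,0,0,0,0.4,0,0,-0.11,0,0,0,0.4,0,0,-0.17,0,0,0,0.5,0,0,-0.2,0,0,0,0.6,0,0,-0.2,0,0,0,0.6]' | python3 inch.py; python3 -c "
from h import *
p=door(1.543,38,-71);print(p);to([*p,.2],YAW-1.543+np.pi/2)"
```

```text
time: 12.95
eef_pos: [0.5566, -0.0703, 0.2094]
tcp_rot: [1.0, 0.005, 0.003, 0.001]
contact_force: [0.3, -0.1, -0.5]
opening: 0.601
finger_force: 0.0
[0.60045319 0.05796512]
at [ 0.5566 -0.0703  0.2094] a -1.560 move [ 0.0452 -0.1278  0.0095] rz 1.570 tilt [ 0.007 -0.002 -1.   ] q6 1.25
```

```bash
echo '[0.005,-0.013,0.0,0,0,-0.18,0.6,0.01,-0.026,0.0,0,0,-0.36,0.6,0.015,-0.039,0,0,0,-0.54,0.6,0.02,-0.052,0.0,0,0,-0.72,0.6,0.025,-0.065,0.0,0,0,-0.9,0.6,0.03,-0.08,0.0,0,0,-1.08,0.6,0.035,-0.1,0.0,0,0,-1.26,0.6,0.045,-0.128,0.009,0,0,-1.44,0.6,0.045,-0.128,0.009,0,0,-1.57,0.6,0.045,-0.128,0.009,0,0,-1.57,0.6]' | python3 inch.py; echo '[0,0,0,0,0,0,0.6]' | python3 inch.py; python3 -c "
from h import *
p=door(1.543,38,-71);to([*p,.112],YAW-1.543+np.pi/2)
save(cam('top'),'v6.png',(140,140,120,100),6)"
```

```text
time: 14.2
eef_pos: [0.5972, 0.0591, 0.194]
tcp_rot: [0.704, 0.71, -0.001, -0.002]
contact_force: [0.3, -0.7, 0.0]
opening: 0.593
finger_force: 0.0
time: 14.32
eef_pos: [0.5978, 0.0585, 0.1955]
tcp_rot: [0.704, 0.71, -0.001, -0.001]
contact_force: [-0.0, -1.0, -0.3]
opening: 0.6
finger_force: 0.0
at [0.5978 0.0585 0.1955] a 0.008 move [-0.0005  0.0028  0.0835] rz -0.004 tilt [-0.002  0.    -1.   ] q6 -0.08
```

```bash
echo '[0,0.0028,0.0,0,0,0,0.6,0,0.0028,0.03,0,0,0,0.6,0,0.0028,0.05,0,0,0,0.6,0,0.0028,0.05,0,0,0,0.6]' | python3 inch.py; echo '[0,0,0.01,0,0,0,0.6,0,0,0.02,0,0,0,0.6,0,0,0.03,0,0,0,0.6,0,0,0.037,0,0,0,0.6,0,0,0.037,0,0,0,0.6]' | python3 inch.py; python3 -c "
from h import *
p=door(1.543,38,-71);to([*p,.108],YAW-1.543+np.pi/2)"
```

```text
time: 14.88
eef_pos: [0.5997, 0.0587, 0.1444]
tcp_rot: [0.704, 0.71, -0.002, -0.002]
contact_force: [-0.1, -0.3, 0.2]
opening: 0.601
finger_force: 0.0
time: 15.5
eef_pos: [0.6006, 0.0587, 0.1089]
tcp_rot: [0.704, 0.711, -0.001, -0.001]
contact_force: [-0.1, 0.2, 0.5]
opening: 0.602
finger_force: 0.0
at [0.6006 0.0587 0.1089] a 0.010 move [-0.0008 -0.0002  0.0009] rz -0.002 tilt [-0.002  0.    -1.   ] q6 -0.08
```

```bash
echo '[0,0,0,0,0,0,0.2,0,0,0,0,0,0,0.2,0,0,0,0,0,0,0.2,0,0,0,0,0,0,0.2]' | python3 inch.py 30; python3 -c "
from h import *
print(st()['eef_pos'])";echo '[0,0,-0.01,0,0,0,0.2,0,0,-0.03,0,0,0,0.2,0,0,-0.06,0,0,0,0.2,0,0,-0.08,0,0,0,0.2,0,0,-0.1,0,0,0,0.2,0,0,-0.1,0,0,0,0.2]' | python3 inch.py;python3 -c "
from h import *
to([.433,-.298,.2],YAW-1.543+np.pi/2)"
```

```text
time: 16.0
eef_pos: [0.6015, 0.0587, 0.1104]
tcp_rot: [0.704, 0.711, 0.0, 0.0]
contact_force: [0.2, -0.4, 1.1]
opening: 0.374
finger_force: 29.9
[0.60154362 0.05868812 0.11039181]
time: 16.75
eef_pos: [0.6023, 0.0587, 0.2124]
tcp_rot: [0.704, 0.711, 0.001, 0.002]
contact_force: [0.1, 0.2, -0.8]
opening: 0.375
finger_force: 29.8
at [0.6023 0.0587 0.2124] a 0.010 move [-0.3549 -0.173   0.0118] rz -0.002 tilt [ 0.004 -0.    -1.   ] q6 -0.08
```

```bash
echo '[-0.05,-0.025,0,0,0,0,0.2,-0.1,-0.05,0,0,0,0,0.2,-0.15,-0.075,0,0,0,0,0.2,-0.2,-0.1,0,0,0,0,0.2,-0.25,-0.125,0.0,0,0,0,0.2,-0.3,-0.15,0.0,0,0,0,0.2,-0.34,-0.165,0.02,0,0,0,0.2,-0.355,-0.173,0.05,0,0,0,0.2,-0.355,-0.173,0.1,0,0,0,0.2,-0.355,-0.173,0.1,0,0,0,0.2]' | python3 inch.py;python3 -c "
from h import *
to([.433,-.298,.035],YAW-1.543+np.pi/2)"
```

```text
time: 18.0
eef_pos: [0.4283, -0.2951, 0.1045]
tcp_rot: [0.704, 0.71, 0.0, -0.006]
contact_force: [0.1, -0.9, -1.1]
opening: 0.378
finger_force: 30.1
at [ 0.4283 -0.2951  0.1045] a 0.009 move [-0.0036  0.0052  0.0694] rz -0.003 tilt [-0.009  0.009 -1.   ] q6 -0.81
```

```bash
echo '[0,0,0.03,0,0,0,0.2,0,0,0.055,0,0,0,0.2,0,0,0.067,0,0,0,0.2,0,0,0.072,0,0,0,0.2,0,0,0.072,0,0,0,0.2,0,0,0.072,0,0,0,0.2]' | python3 inch.py;  echo '[0,0,0.003,0,0,0,0.2,0,0,0.006,0,0,0,0.2,0,0,0.006,0,0,0,0.2]' | python3 inch.py
```

```text
time: 18.75
eef_pos: [0.4324, -0.2986, 0.039]
tcp_rot: [0.704, 0.711, -0.0, 0.001]
contact_force: [0.4, 0.4, -1.0]
opening: 0.378
finger_force: 30.1
time: 19.12
eef_pos: [0.4315, -0.2978, 0.0315]
tcp_rot: [0.704, 0.711, 0.0, -0.0]
contact_force: [-0.0, 1.1, -0.3]
opening: 0.373
finger_force: 30.1
```

```bash
echo '[0,0,0.002,0,0,0,0.2,0,0,0.002,0,0,0,0.2]' | python3 inch.py;  echo '[0,0,0.001,0,0,0,0.2,0,0,0.001,0,0,0,0.2]' | python3 inch.py;  echo '[0,0,0.001,0,0,0,0.2,0,0,0.001,0,0,0,0.2]' | python3 inch.py
```

```text
time: 19.38
eef_pos: [0.4318, -0.2981, 0.0309]
tcp_rot: [0.704, 0.711, -0.0, -0.0]
contact_force: [-2.5, 1.7, 5.8]
opening: 0.374
finger_force: 30.7
time: 19.62
eef_pos: [0.4319, -0.2982, 0.0309]
tcp_rot: [0.703, 0.711, -0.0, -0.001]
contact_force: [-3.7, 3.7, 12.1]
opening: 0.37
finger_force: 31.3
time: 19.88
eef_pos: [0.4319, -0.2982, 0.0309]
tcp_rot: [0.703, 0.711, -0.0, -0.001]
contact_force: [-5.0, 6.1, 17.1]
opening: 0.375
finger_force: 31.9
```

```bash
echo '[0,0,-0.003,0,0,0,0.2,0,0,-0.003,0,0,0,0.45,0,0,-0.003,0,0,0,0.6,0,0,-0.003,0,0,0,0.6,0,0,-0.05,0,0,0,0.6,0,0,-0.11,0,0,0,0.6,0,0,-0.14,0,0,0,0.6,0,0,-0.14,0,0,0,0.6]' | python3 inch.py; python3 -c "
from h import *
c=cam('top');cv2.imwrite('pics/t7.png',np.hstack([cv2.resize(c['pixels'][190:310,190:390,::-1],None,fx=4,fy=4)]))
to([.555,-.070,.06],YAW-1.543)"
```

```text
time: 20.88
eef_pos: [0.4331, -0.2994, 0.171]
tcp_rot: [0.704, 0.711, -0.0, 0.003]
contact_force: [-0.7, -0.1, 0.3]
opening: 0.601
finger_force: 0.0
at [ 0.432  -0.2983  0.1684] a 0.010 move [0.2272 0.1251 0.1083] rz 1.569 tilt [ 0.001 -0.001 -1.   ] q6 -0.81
```

View pics/t7.png

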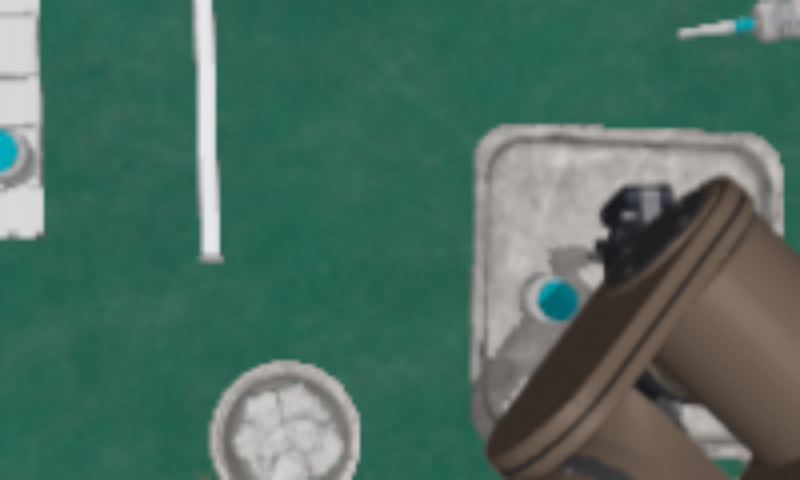

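The vial stands upright on the tray at (555,297). The bar stands on the table from (203,0) to its near end at (210,260). I'll check the bar's line.

```bash
python3 - <<'E'
from h import *
c=cam('top'); f=lambda x,y:((x+.5)/4-.5+190,(y+.5)/4-.5+190)
a=onz(c,f(203.5,2),.019);b=onz(c,f(211,250),.019);e=onz(c,f(210.5,256),.0205);print(a,b,e,np.arctan2(*(a-b)[[1,0]]), "expected",YAW-1.543+np.pi/2)
d=(a-b)/np.linalg.norm(a-b);print("mid",e+.0955*d)
E
```

```text
[ 0.63878069 -0.06956378  0.019     ] [ 0.46839729 -0.07265267  0.019     ] [ 0.46439217 -0.07226421  0.0205    ] 0.018127075492487345 expected 0.011796326794896617
mid [ 0.55987648 -0.07053317  0.0205    ]
```

```bash
echo '[0.02,0.015,0,0,0,0.18,0.4,0.05,0.03,0,0,0,0.36,0.4,0.08,0.045,0,0,0,0.54,0.4,0.11,0.06,0.0,0,0,0.72,0.4,0.14,0.075,0.0,0,0,0.9,0.4,0.17,0.09,0.0,0,0,1.08,0.4,0.2,0.11,0.03,0,0,1.26,0.4,0.227,0.125,0.06,0,0,1.44,0.4,0.227,0.125,0.09,0,0,1.57,0.4,0.227,0.125,0.105,0,0,1.57,0.4]' | python3 inch.py; echo '[0,0,0,0,0,0,0.4]' | python3 inch.py; python3 -c "
from h import *
to([.555,-.070,.0075],YAW-1.543)"
```

```text
time: 22.22
eef_pos: [0.5516, -0.0685, 0.0583]
tcp_rot: [1.0, 0.007, -0.004, -0.001]
contact_force: [0.2, -0.6, 0.8]
opening: 0.403
finger_force: 0.0
time: 22.35
eef_pos: [0.5526, -0.0695, 0.0603]
tcp_rot: [1.0, 0.006, -0.003, -0.001]
contact_force: [0.2, -0.4, -0.2]
opening: 0.398
finger_force: 0.0
at [ 0.5526 -0.0695  0.0603] a -1.559 move [0.0027 0.0006 0.0528] rz 0.000 tilt [-0.005  0.002 -1.   ] q6 1.25
```

```bash
echo '[0.0027,0.0006,0.02,0,0,0,0.4,0.0027,0.0006,0.04,0,0,0,0.4,0.0027,0.0006,0.051,0,0,0,0.4,0.0027,0.0006,0.051,0,0,0,0.4,0.0027,0.0006,0.051,0,0,0,0.4]' | python3 inch.py; echo '[0,0,0,0,0,0,0.4]' | python3 inch.py
```

```text
time: 22.98
eef_pos: [0.5575, -0.0705, 0.0122]
tcp_rot: [1.0, 0.005, 0.0, 0.0]
contact_force: [0.2, 0.2, 0.3]
opening: 0.399
finger_force: 0.0
time: 23.1
eef_pos: [0.5578, -0.0705, 0.0127]
tcp_rot: [1.0, 0.005, 0.001, 0.0]
contact_force: [-1.0, -0.3, 0.2]
opening: 0.399
finger_force: 0.0
```

```bash
echo '[-0.0027,-0.0005,0.0055,0,0,0,0.4,-0.0027,-0.0005,0.0055,0,0,0,0.4,-0.0027,-0.0005,0.0055,0,0,0,0]' | python3 inch.py; echo '[0,0,0,0,0,0,0,0,0,0,0,0,0,0,0,0,0,0,0,0,0]' | python3 inch.py 40;  echo '[0,0,-0.05,0,0,0,0,0,0,-0.1,0,0,0,0,0,0,-0.16,0,0,0,0,0,0,-0.198,0,0,0,0,0,0,-0.198,0,0,0,0,0,0,-0.198,0,0,0,0]' | python3 inch.py; echo '[0,0,0,0,0,0,0]' | python3 inch.py; python3 -c "
from h import *
to([.5659,.0576,.2],YAW-1.543)"
```

```text
time: 23.48
eef_pos: [0.5544, -0.0698, 0.0063]
tcp_rot: [1.0, 0.005, -0.0, -0.0]
contact_force: [0.6, -0.2, -0.1]
opening: 0.2
finger_force: 0.0
time: 23.85
eef_pos: [0.5546, -0.0699, 0.0065]
tcp_rot: [1.0, 0.005, 0.0, 0.0]
contact_force: [0.1, -0.7, 0.7]
opening: 0.126
finger_force: 42.8
time: 24.6
eef_pos: [0.5535, -0.0696, 0.2027]
tcp_rot: [1.0, 0.005, -0.001, -0.0]
contact_force: [-0.4, 0.2, -1.6]
opening: 0.123
finger_force: 42.6
time: 24.72
eef_pos: [0.5531, -0.0695, 0.2016]
tcp_rot: [1.0, 0.005, -0.002, -0.001]
contact_force: [-0.0, -0.6, -0.2]
opening: 0.124
finger_force: 42.6
at [ 0.5531 -0.0695  0.2016] a -1.560 move [ 0.0142 -0.1269  0.0017] rz -0.001 tilt [-0.005  0.001 -1.   ] q6 1.25
```

```bash
echo '[0.004,-0.04,0,0,0,0,0,0.009,-0.085,0,0,0,0,0,0.0142,-0.127,0,0,0,0,0,0.0142,-0.127,0,0,0,0,0,0.0142,-0.127,0,0,0,0,0,0.0142,-0.127,0,0,0,0,0]' | python3 inch.py; python3 -c "
from h import *
to([.5659,.0576,.166],YAW-1.543)"
```

```text
time: 25.48
eef_pos: [0.5671, 0.0562, 0.2037]
tcp_rot: [1.0, 0.005, -0.001, 0.0]
contact_force: [-0.1, -0.2, -0.6]
opening: 0.125
finger_force: 42.6
at [0.5671 0.0562 0.2037] a -1.561 move [-0.0011 -0.0014  0.0377] rz -0.002 tilt [-0.001 -0.    -1.   ] q6 1.48
```

```bash
echo '[-0.001,-0.0014,0.015,0,0,0,0,-0.001,-0.0014,0.03,0,0,0,0,-0.001,-0.0014,0.036,0,0,0,0,-0.001,-0.0014,0.036,0,0,0,0,-0.001,-0.0014,0.036,0,0,0,0]' | python3 inch.py; python3 -c "
from h import *
to([.5659,.0576,.1425],YAW-1.543)"
```

```text
time: 26.1
eef_pos: [0.5666, 0.0586, 0.1688]
tcp_rot: [1.0, 0.005, 0.0, 0.0]
contact_force: [0.4, -0.2, -1.3]
opening: 0.123
finger_force: 42.6
at [0.5666 0.0586 0.1688] a -1.560 move [-0.0008  0.001   0.0263] rz -0.001 tilt [ 0.001 -0.    -1.   ] q6 1.49
```

```bash
echo '[-0.0008,0.001,0.005,0,0,0,0,-0.0008,0.001,0.012,0,0,0,0,-0.0008,0.001,0.012,0,0,0,0]' | python3 inch.py; echo '[0,0,0.004,0,0,0,0,0,0,0.007,0,0,0,0,0,0,0.007,0,0,0,0]' | python3 inch.py; echo '[0,0,0.003,0,0,0,0,0,0,0.005,0,0,0,0,0,0,0.005,0,0,0,0]' | python3 inch.py
```

```text
time: 26.48
eef_pos: [0.5648, 0.0577, 0.1553]
tcp_rot: [1.0, 0.005, -0.001, -0.0]
contact_force: [0.7, -0.5, -2.0]
opening: 0.129
finger_force: 42.6
time: 26.85
eef_pos: [0.5655, 0.0577, 0.1492]
tcp_rot: [1.0, 0.005, -0.0, -0.0]
contact_force: [-0.4, 0.2, -0.3]
opening: 0.122
finger_force: 42.7
time: 27.22
eef_pos: [0.5654, 0.0578, 0.1441]
tcp_rot: [1.0, 0.005, -0.0, -0.0]
contact_force: [-0.0, 1.7, -0.1]
opening: 0.128
finger_force: 42.7
```

```bash
echo '[0,0,0.001,0,0,0,0,0,0,0.001,0,0,0,0]' | python3 inch.py; echo '[0,0,0.001,0,0,0,0,0,0,0.001,0,0,0,0]' | python3 inch.py; echo '[0,0,0.001,0,0,0,0,0,0,0.001,0,0,0,0]' | python3 inch.py
```

```text
time: 27.48
eef_pos: [0.5655, 0.0577, 0.1434]
tcp_rot: [1.0, 0.005, -0.0, -0.0]
contact_force: [0.5, 1.3, -0.0]
opening: 0.122
finger_force: 42.7
time: 27.72
eef_pos: [0.5656, 0.0577, 0.1425]
tcp_rot: [1.0, 0.005, 0.0, -0.0]
contact_force: [0.1, 1.2, 0.6]
opening: 0.126
finger_force: 42.8
time: 27.98
eef_pos: [0.5657, 0.0575, 0.1424]
tcp_rot: [1.0, 0.006, 0.0, 0.0]
contact_force: [-1.8, 0.3, 5.9]
opening: 0.122
finger_force: 43.4
```

The bar is seated at the same height as at pick-up. I'll release it and look.

```bash
echo '[0,0,-0.001,0,0,0,0.35,0,0,-0.001,0,0,0,0.35,0,0,-0.001,0,0,0,0.35,0,0,-0.04,0,0,0,0.35,0,0,-0.09,0,0,0,0.35,-0.05,0.06,-0.1,0,0,0,0.2,-0.1,0.12,-0.1,0,0,0,0,-0.1,0.17,-0.1,0,0,0,0,-0.1,0.17,-0.1,0,0,0,0]' | python3 inch.py; python3 -c "
from h import *
a=cam('top')['pixels'][130:290,140:240];b=cam('scene')['pixels'][80:208,140:280]
cv2.imwrite('pics/s8.png',np.hstack([cv2.resize(a,(350,560)),cv2.resize(b,(440,560))])[:,:,::-1])
to([.45,-.1,.24],YAW-1.543)"
```

```text
time: 29.1
eef_pos: [0.4664, -0.116, 0.2415]
tcp_rot: [1.0, 0.003, 0.0, 0.0]
contact_force: [0.3, -0.5, 0.4]
opening: -0.001
finger_force: 0.0
at [ 0.4671 -0.1146  0.2413] a -1.563 move [-0.017  -0.0147  0.0013] rz -0.004 tilt [ 0.  0. -1.] q6 1.11
```

View pics/s8.png

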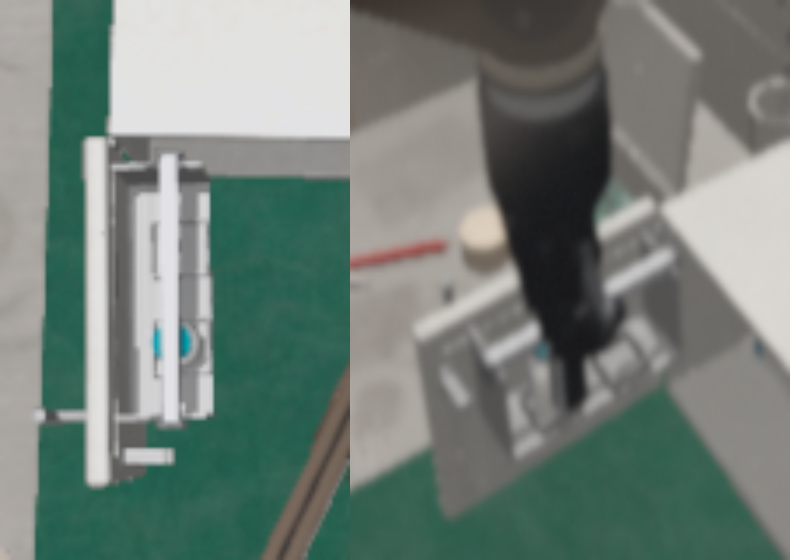

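In the left half, the bar (white, column 170) lies in both cheeks over the remaining teal vial at (172,343). The handle rod top is at (40,415). The right half shows the bar across both cheeks.

```bash
python3 -c "
from h import *
c=cam('top');print(onz(c,(151.4,248.4),.155),door(1.543,-50,-190)); to([.4831,.1455,.245],YAW-1.543)"
```

```text
[0.48141318 0.14050458 0.155     ] [0.48042342 0.14455527]
at [ 0.4674 -0.1135  0.2412] a -1.561 move [ 0.0181 -0.2588 -0.0036] rz -0.002 tilt [-0.     0.001 -1.   ] q6 1.11
```

```bash
echo '[0.003,-0.05,-0.004,0,0,0,0.28,0.007,-0.1,-0.004,0,0,0,0.28,0.01,-0.15,-0.004,0,0,0,0.28,0.014,-0.2,-0.004,0,0,0,0.28,0.017,-0.25,-0.004,0,0,0,0.28,0.017,-0.259,-0.004,0,0,0,0.28,0.017,-0.259,-0.004,0,0,0,0.28,0.017,-0.259,-0.004,0,0,0,0.28]' | python3 inch.py; echo '[0,0,0,0,0,0,0.28]' | python3 inch.py;python3 -c "
from h import *
to([.482,.1455,.1285],YAW-1.543)"
```

```text
time: 30.25
eef_pos: [0.4815, 0.1453, 0.2452]
tcp_rot: [1.0, 0.005, -0.0, 0.0]
contact_force: [-0.3, 0.1, 0.0]
opening: 0.278
finger_force: 0.0
time: 30.38
eef_pos: [0.4817, 0.1448, 0.2453]
tcp_rot: [1.0, 0.005, -0.0, 0.0]
contact_force: [-0.1, 0.7, 0.4]
opening: 0.278
finger_force: 0.0
at [0.4817 0.1448 0.2453] a -1.562 move [ 0.0004 -0.0007  0.1168] rz -0.003 tilt [-0. -0. -1.] q6 1.65
```

```bash
echo '[0,-0.0007,0.05,0,0,0,0.28,0,-0.0007,0.08,0,0,0,0.28,0,-0.0007,0.09,0,0,0,0.28]' | python3 inch.py; echo '[0,0,0.01,0,0,0,0.28,0,0,0.022,0,0,0,0.28,0,0,0.026,0,0,0,0.28,0,0,0.026,0,0,0,0.28]' | python3 inch.py; echo '[0,0,0,0,0,0,0,0,0,0,0,0,0,0,0,0,0,0,0,0,0]' | python3 inch.py 30; python3 -c "
from h import *
arc([-.1,-.2,-.3,-.4,-.5,-.6,-.7])"
```

```text
time: 30.75
eef_pos: [0.4803, 0.1455, 0.1532]
tcp_rot: [1.0, 0.005, -0.002, 0.0]
contact_force: [0.3, 0.3, -0.3]
opening: 0.277
finger_force: 0.0
time: 31.25
eef_pos: [0.4816, 0.1465, 0.1294]
tcp_rot: [1.0, 0.005, 0.0, 0.0]
contact_force: [-1.1, 1.2, 0.2]
opening: 0.281
finger_force: 0.0
time: 31.62
eef_pos: [0.482, 0.1466, 0.13]
tcp_rot: [1.0, 0.005, 0.001, -0.0]
contact_force: [0.3, 0.3, 1.1]
opening: 0.1
finger_force: 29.4
-0.1 [-0.0042  0.0191 -0.    ]
-0.2 [-0.0065  0.0385 -0.    ]
-0.3 [-0.0069  0.058  -0.    ]
-0.4 [-0.0053  0.0775 -0.    ]
-0.5 [-0.0018  0.0967 -0.    ]
-0.6 [ 0.0037  0.1155 -0.    ]
-0.7 [ 0.0109  0.1336 -0.    ]
```

```bash
echo '[-0.0042,0.0191,0,0,0,-0.1,0,-0.0065,0.0385,0,0,0,-0.2,0,-0.0069,0.058,0,0,0,-0.3,0,-0.0053,0.0775,0,0,0,-0.4,0,-0.0018,0.0967,0,0,0,-0.5,0,0.0037,0.1155,0,0,0,-0.6,0,0.0109,0.1336,0,0,0,-0.7,0,0.0109,0.1336,0,0,0,-0.7,0]' | python3 inch.py; python3 -c "
from h import *
arc([-.1,-.2,-.3,-.4,-.5,-.6,-.66])
s=st();v=s['eef_pos'][:2]-H;print('phi',np.arctan2(-190,-50)-np.arctan2(v[1],v[0])+YAW, np.linalg.norm(v))"
```

```text
time: 32.62
eef_pos: [0.4963, 0.0124, 0.13]
tcp_rot: [0.938, 0.347, 0.003, 0.001]
contact_force: [4.8, 2.7, -1.4]
opening: 0.101
finger_force: 29.8
-0.1 [-0.004  0.019  0.   ]
-0.2 [-0.0061  0.0383  0.0001]
-0.3 [-0.0063  0.0577  0.0002]
-0.4 [-0.0045  0.077   0.0002]
-0.5 [-0.0008  0.096   0.0003]
-0.6 [0.0047 0.1146 0.0004]
-0.66 [0.009  0.1254 0.0005]
phi 0.8472394980847098 0.1940453191180114
```

```bash
echo '[-0.004,0.019,0,0,0,-0.1,0,-0.0061,0.0383,0,0,0,-0.2,0,-0.0063,0.0577,0,0,0,-0.3,0,-0.0045,0.077,0,0,0,-0.4,0,-0.0008,0.096,0,0,0,-0.5,0,0.0047,0.1146,0,0,0,-0.6,0,0.009,0.1254,0,0,0,-0.66,0,0.009,0.1254,0,0,0,-0.66,0]' | python3 inch.py; python3 -c "
from h import *
arc([-.03,-.05,-.06,-.08])
s=st();print(s['eef_pos']);v=s['eef_pos'][:2]-H;print('phi',np.arctan2(-190,-50)-np.arctan2(v[1],v[0])+YAW, np.linalg.norm(v))"
```

```text
time: 33.62
eef_pos: [0.5837, -0.0762, 0.13]
tcp_rot: [0.775, 0.632, 0.001, 0.001]
contact_force: [0.5, 1.8, 3.1]
opening: 0.102
finger_force: 30.3
-0.03 [-0.0014  0.0056  0.    ]
-0.05 [-0.0023  0.0094  0.    ]
-0.06 [-0.0027  0.0113  0.    ]
-0.08 [-0.0035  0.0151  0.    ]
[ 0.58368255 -0.07620053  0.12999318]
phi 0.1940956517654222 0.1937873064360564
```

```bash
echo '[-0.0014,0.0056,0,0,0,-0.03,0,-0.0027,0.0113,0,0,0,-0.06,0,-0.0039,0.017,0,0,0,-0.09,0,-0.0039,0.017,0,0,0,-0.09,0]' | python3 inch.py;echo '[0,0,0,0,0,0,0.28,0,0,0,0,0,0,0.28,0,0,0,0,0,0,0.28]' | python3 inch.py; python3 -c "
from h import *
arc([-.02,-.04,-.06])
s=st();print(s['eef_pos'],s['contact_force']);v=s['eef_pos'][:2]-H;print('phi',np.arctan2(-190,-50)-np.arctan2(v[1],v[0])+YAW, np.linalg.norm(v))"
```

```text
time: 34.12
eef_pos: [0.5993, -0.0833, 0.1299]
tcp_rot: [0.745, 0.667, 0.001, 0.001]
contact_force: [2.1, 2.4, 4.7]
opening: 0.099
finger_force: 30.5
time: 34.5
eef_pos: [0.5975, -0.0835, 0.1284]
tcp_rot: [0.745, 0.667, -0.001, -0.001]
contact_force: [0.2, -0.3, 0.4]
opening: 0.281
finger_force: 0.0
-0.02 [-0.001   0.0038 -0.    ]
-0.04 [-0.002   0.0075 -0.    ]
-0.06 [-0.0029  0.0113 -0.    ]
[ 0.59752757 -0.0834793   0.12841744] [ 0.23458819 -0.3389294   0.36717355]
phi 0.11367239028636901 0.19467619920693346
```

```bash
echo '[-0.0015,0.006,0,0,0,-0.02,0.28,-0.003,0.012,0,0,0,-0.05,0.28,-0.003,0.012,0,0,0,-0.05,0.28]' | python3 inch.py; for i in 1 2 ; do :; done; echo '[0,0.0015,0,0,0,0,0.28,0,0.0015,0,0,0,0,0.28]' | python3 inch.py; echo '[0,0.0015,0,0,0,0,0.28,0,0.0015,0,0,0,0,0.28]' | python3 inch.py
```

```text
time: 34.88
eef_pos: [0.6096, -0.0877, 0.1291]
tcp_rot: [0.728, 0.686, -0.001, -0.001]
contact_force: [-4.0, 0.4, 1.0]
opening: 0.281
finger_force: 1.8
time: 35.12
eef_pos: [0.6098, -0.0877, 0.1291]
tcp_rot: [0.728, 0.686, -0.002, -0.002]
contact_force: [-6.8, 0.1, 3.3]
opening: 0.278
finger_force: 3.9
time: 35.38
eef_pos: [0.61, -0.0877, 0.1292]
tcp_rot: [0.728, 0.686, -0.003, -0.003]
contact_force: [-12.0, 0.3, 6.9]
opening: 0.282
finger_force: 6.2
```

The inner finger's back probably met the door panel before the outer pad reached the rod. I'll back off and push the rod from outside with the fingers shut instead.

```bash
echo '[0,-0.008,0,0,0,0,0.28,0,-0.008,0,0,0,0,0.28,0,-0.008,0,0,0,0,0.28]' | python3 inch.py; echo '[0,0,-0.03,0,0,0,0.28,0,0,-0.06,0,0,0,0.28,0,-0.04,-0.06,0,0,0.0,0,0,-0.04,-0.06,0,0,0.0,0,0,-0.04,-0.06,0,0,0.0,0]' | python3 inch.py; python3 -c "
from h import *
np.set_printoptions(precision=4,suppress=True)
to([.565,-.088,.13],-.06)
import json
c=cam('scene');p=c['pixels'].astype(int)
for zz in(.12,.163):
  for e in(7,12,17,22): print(zz,e,proj(c,[*door(e/238,-17,-238),zz])[0])
save(c,'d9.png')
"
```

```text
time: 35.75
eef_pos: [0.6055, -0.0875, 0.1296]
tcp_rot: [0.728, 0.686, 0.0, 0.001]
contact_force: [1.4, -0.1, 0.4]
opening: 0.28
finger_force: 0.0
time: 36.38
eef_pos: [0.5657, -0.0852, 0.1896]
tcp_rot: [0.728, 0.686, 0.0, 0.001]
contact_force: [0.7, 0.1, 0.5]
opening: -0.001
finger_force: 0.0
at [ 0.5657 -0.0852  0.1896] a -0.060 move [-0.0029 -0.0006  0.0596] rz -0.000 tilt [ 0.001 -0.    -1.   ] q6 -0.27
0.12 7 [280.0334 187.5744]
0.12 12 [278.3065 188.2142]
0.12 17 [276.5519 188.8307]
0.12 22 [274.7708 189.4235]
0.163 7 [280.8164 174.6295]
0.163 12 [279.033  175.2646]
0.163 17 [277.2209 175.8767]
0.163 22 [275.3809 176.4653]
```

```bash
python3 -c "
from h import *
a=cv2.resize(cv2.imread('pics/scene0.png',0),(512,384),interpolation=cv2.INTER_AREA);b=cv2.imread('pics/d9.png',0)
for r in(178,186,194): print(r);print(a[r,264:296]);print(b[r,264:296])
"
```

```text
178
[109 116 122 121 114 105  99  96  96  96  96  96  96  96  96  97  99 100
 101 101  99  98  98 100 103 104 105 105 104 104 104 103]
[106 105 103 102 101 102 102 101 102 104 107 114 118 118 116 119 132 143
 142 128 114 106 104 105 108 110 110 111 111 110 110 109]
186
[ 98  98  99  99  98  98  97  97  96  96  96  97  97  97  98  99 100 101
 102 104 111 112 108 105 104 105 105 105 105 105 105 104]
[102 102 101 101 101 101 101 101 101 102 102 104 106 106 108 115 125 133
 136 137 134 127 115 110 110 110 111 111 111 111 110 110]
194
[ 98  98  97  97  98  97  98  97  97  97  96  96  96  96  97  99 102 103
 103 107 111 109 104 103 104 104 106 105 104 105 105 104]
[102 102 102 102 101 102 101 101 101 102 104 106 107 108 111 121 131 135
 135 134 129 119 110 108 111 111 111 111 111 111 110 110]
```

The door's free edge is still about 20 mm proud, so it hasn't latched. I'll go down outside the rod with the fingers shut.

```bash
echo '[-0.003,0,0.03,0,0,0,0,-0.003,0,0.058,0,0,0,0,-0.003,0,0.058,0,0,0,0,-0.003,0.008,0.058,0,0,0,0,-0.003,0.012,0.058,0,0,0,0,-0.003,0.012,0.058,0,0,0,0]' | python3 inch.py; echo '[0,0.003,0,0,0,0,0,0,0.003,0,0,0,0,0]' | python3 inch.py; echo '[0,0.003,0,0,0,0,0,0,0.003,0,0,0,0,0]' | python3 inch.py
```

```text
time: 37.17
eef_pos: [0.5781, -0.089, 0.1327]
tcp_rot: [0.728, 0.686, 0.001, 0.001]
contact_force: [-1.1, -0.4, 0.3]
opening: -0.001
finger_force: 0.0
time: 37.42
eef_pos: [0.58, -0.0889, 0.1316]
tcp_rot: [0.728, 0.686, 0.0, 0.0]
contact_force: [-0.3, 0.3, 0.1]
opening: 0.004
finger_force: 0.0
time: 37.67
eef_pos: [0.5829, -0.089, 0.1313]
tcp_rot: [0.728, 0.686, -0.0, -0.0]
contact_force: [0.5, 0.6, 0.5]
opening: -0.004
finger_force: 0.0
```

```bash
for k in 1; do echo '[0,0.003,0,0,0,0,0,0,0.003,0,0,0,0,0]' | python3 inch.py; echo '[0,0.003,0,0,0,0,0,0,0.003,0,0,0,0,0]' | python3 inch.py; echo '[0,0.002,0,0,0,0,0,0,0.002,0,0,0,0,0]' | python3 inch.py; done | grep -E "eef|contact"
```

```text
eef_pos: [0.5842, -0.0894, 0.1312]
contact_force: [-6.4, -1.2, 3.7]
eef_pos: [0.5847, -0.0896, 0.1311]
contact_force: [-14.4, -1.4, 7.2]
eef_pos: [0.585, -0.0896, 0.131]
contact_force: [-19.3, -0.9, 10.8]
```

```bash
(echo '[0,0,0,0,0,0,0,0,0,0,0,0,0,0]' | python3 inch.py; echo '[0,-0.004,0,0,0,0,0,0,-0.004,0,0,0,0,0]' | python3 inch.py;echo '[0,-0.004,0,0,0,0,0,0,-0.004,0,0,0,0,0]' | python3 inch.py) | grep -E "time|eef|contact"; python3 -c "
from h import *
s=st();print(s['joint_efforts'].round(2),s['wrist_torque'].round(2))
c=cam('top')
p=c['pixels']
g=cv2.cvtColor(p,cv2.COLOR_RGB2GRAY)
# door top outer edge along y : column profiles
for yd in(-30,-60,-100,-230):
  u,v=proj(c,[*door(.03,-17,yd),.163])[0]; print(yd,(u,v),g[int(v)-8:int(v)+10,int(round(u))])
"
```

```text
time: 38.67
eef_pos: [0.585, -0.0896, 0.131]
contact_force: [-19.6, -1.3, 11.1]
time: 38.92
eef_pos: [0.5844, -0.0895, 0.1312]
contact_force: [-8.2, -1.3, 3.9]
time: 39.17
eef_pos: [0.583, -0.0891, 0.1314]
contact_force: [-0.2, 0.5, -0.9]
[-3.000e-02 -3.469e+01 -2.645e+01  0.000e+00 -1.000e-02 -0.000e+00] [-0.01  0.02 -0.06]
-30 (np.float64(182.79255871460512), np.float64(175.67765042872307)) [230 184 104 145 211 227 229 230 216 161 103 101 101 100 102 101 101 101]
-60 (np.float64(195.36581983163924), np.float64(176.11166887222151)) [189 125 114 145 206 224 229 230 221 179 120 101 100 101 101 101 102 102]
-100 (np.float64(212.09871422463905), np.float64(176.689274372662)) [209 148 108 108 113 186 218 226 229 230 214 156 101  99  99 101 100 100]
-230 (np.float64(266.2336871591002), np.float64(178.55796829965064)) [115 101  94  79  75  81  84  89  91  93  95  97  98 100 101 103 105 110]
```

```bash
python3 -c "
from h import *
np.set_printoptions(linewidth=220)
o=cv2.imread('pics/o4.png',0);s=cv2.imread('pics/s8.png',0)
A=lambda u,v:o[int(round((v-90+.5)*4-.5)),int(round((u-120+.5)*4-.5))]
B=lambda u,v:s[int(round((v-130+.5)*3.5-.5)),int(round((u-140+.5)*3.5-.5))]
for v in(180,190,210,225,235):
  us=np.arange(160,202,1.); print(v);print([int(A(u,v)) for u in us]);print([int(B(u,v)) for u in us])
print('ends')
for u in(187,188,189):
  vs=np.arange(166,182,1.);print(u,[int(A(u,v)) for v in vs],[int(B(u,v)) for v in vs])
"
```

```text
180
[76, 77, 80, 119, 185, 219, 223, 224, 223, 203, 143, 112, 136, 88, 81, 74, 75, 75, 75, 75, 75, 75, 73, 80, 144, 213, 228, 226, 226, 195, 61, 75, 76, 75, 74, 74, 75, 76, 78, 90, 99, 99]
[76, 77, 77, 112, 167, 214, 220, 224, 224, 206, 159, 115, 139, 92, 83, 74, 74, 74, 74, 75, 73, 74, 75, 73, 75, 159, 221, 226, 226, 216, 176, 77, 74, 75, 75, 74, 75, 75, 78, 94, 104, 105]
190
[75, 75, 80, 118, 183, 219, 223, 225, 223, 204, 146, 120, 149, 92, 97, 99, 108, 133, 169, 213, 210, 211, 207, 206, 212, 218, 227, 227, 226, 202, 118, 130, 130, 130, 133, 169, 213, 212, 213, 187, 70, 77]
[76, 74, 77, 84, 136, 212, 220, 224, 224, 210, 165, 111, 131, 94, 95, 98, 108, 138, 159, 209, 209, 211, 207, 206, 210, 216, 225, 227, 226, 226, 216, 151, 131, 129, 130, 132, 159, 211, 213, 191, 87, 77]
210
[77, 77, 82, 119, 185, 219, 224, 225, 224, 209, 154, 109, 132, 93, 95, 96, 112, 139, 168, 211, 208, 210, 204, 197, 197, 209, 227, 226, 226, 203, 118, 133, 133, 132, 133, 162, 205, 211, 210, 182, 71, 81]
[78, 77, 78, 82, 135, 211, 221, 224, 225, 215, 178, 107, 118, 82, 95, 95, 101, 124, 157, 207, 207, 210, 207,
[... 710 characters left out ...]
 80, 84, 88, 132, 203, 218, 221, 224, 217, 188, 104, 101, 94, 93, 94, 99, 117, 130, 164, 205, 209, 209, 193, 152, 211, 210, 226, 226, 225, 212, 105, 122, 130, 132, 135, 154, 198, 207, 194, 150, 76]
ends
187 [227, 221, 170, 126, 140, 140, 135, 156, 193, 222, 227, 226, 227, 227, 226, 227] [225, 223, 182, 129, 137, 140, 134, 152, 206, 226, 226, 226, 226, 226, 226, 226]
188 [226, 222, 171, 126, 140, 140, 135, 155, 190, 221, 227, 226, 226, 227, 226, 226] [226, 223, 183, 130, 137, 140, 134, 152, 206, 226, 226, 226, 226, 226, 226, 226]
189 [227, 222, 172, 127, 139, 140, 136, 154, 169, 193, 202, 200, 197, 195, 195, 195] [226, 223, 183, 131, 137, 141, 134, 151, 196, 215, 215, 215, 216, 216, 216, 215]
```

```bash
python3 -c "
from h import *
c=cam('scene')
for z in(.155,.161,.167):
  print(z,[proj(c,[*door(1.543,x,y),z])[0].round(1).tolist() for x,y in((45,-202.5),(45,-11.5))])
s=cv2.imread('pics/s8.png')
# bar face columns near both ends in scene half
np.set_printoptions(linewidth=220)
g=cv2.cvtColor(s,cv2.COLOR_BGR2GRAY)
for X in(500,515,530,640,655,668): 
  print(X,'u',round((X-350+.5)/3.143-.5+140,1)); col=g[225:400:4,X]; print('v0',round((225.5)/4.375-.5+80,2),'dv .914',col)
for X in (500,530,640,668):
  u=(X-349.5)/3.143+139.5
  for z in(.145,.155,.161):
    ys=np.linspace(-202,-12,400); P=np.array([proj(c,[*door(1.543,45,y),z])[0] for y in ys]); i=np.argmin(abs(P[:,0]-u)); print(X,z,P[i].round(1),'pic y',round((P[i,1]-79.5)*4.375-.5))
"
```

```text
0.155 [[181.1, 162.9], [243.0, 137.5]]
0.161 [[180.8, 161.0], [243.0, 135.7]]
0.167 [[180.4, 159.2], [242.9, 133.9]]
500 u 187.4
v0 131.04 dv .914 [167 178 184 181 163 137 116 107 106 110 120 140 164 184 197 201 196 179 154 129 114 111 115 118 116 110 108 111 125 152 178 193 191 173 147 124 117 118 111  99  89  85  84  85]
515 u 192.2
v0 131.04 dv .914 [ 33  32  29  28  30  31  33  40  54  75 101 130 154 169 174 165 144 124 112 113 121 126 122 113 107 110 127 155 180 193 188 167 138 115 107 107 108 108 108 109 114 126 143 158]
530 u 196.9
v0 131.04 dv .914 [ 28  27  27  26  26  27  26  26  27  27  26  25  25  26  26  26  26  27  30  34  42  59  79 101 132 167 189 195 185 161 132 111 109 117 127 131 130 127 122 119 117 114 114 119]
640 u 231.9
v0 131.04 dv .914 [121 117 118 115 109 104 101 104 119 151 182 196 193 169 136 114 104 102 102 103 105 109 118 137 158 171 175 174 166 153 136 120 111 113 117 115 106 102 104 106 106 105 102  95]
655 u 236.7
v0 131.04 dv .914 [121 120 117 118 121 125 138 162 186 195 187 161 128 103  91  84  82  81  81  81  82  82  83  85  91 100 112 125 138 146 144 137 135 142 154 156 143 125 114 109 103  96  89  84]
668 u 240.8
v0 131.04 dv .914 [137 121 112 110 115 131 156 176 177 160 132 109  96  88  83  83  83  83  82  82  82  82  82  82  83  83  83  87  94 103 112 122 132 139 135 121 107 104 104 106 108 105  99  91]
500 0.145 [187.5 163.5] pic y 367
500 0.155 [187.4 160.3] pic y 353
500 0.161 [187.3 158.4] pic y 345
530 0.145 [196.9 159.6] pic y 350
530 0.155 [196.9 156.4] pic y 336
530 0.161 [197.  154.4] pic y 327
640 0.145 [232.  145.1] pic y 286
640 0.155 [231.9 142.1] pic y 273
640 0.161 [232.  140.2] pic y 265
668 0.145 [240.8 141.4] pic y 270
668 0.155 [240.9 138.4] pic y 257
668 0.161 [240.8 136.6] pic y 249
```

The bar is seated correctly at both ends in both cameras, so the resistance must be at the catch ramp. I'll push further along the arc in steps, keeping the lead short of the latched position.

```bash
(echo '[-0.0005,0.003,0,0,0,-0.01,0,-0.001,0.006,0,0,0,-0.02,0,-0.0015,0.008,0,0,0,-0.03,0]' | python3 inch.py; echo '[0,0.001,-0.001,0,0,-0.01,0,0,0.0015,-0.002,0,0,-0.02,0]' | python3 inch.py; echo '[0,0.001,-0.001,0,0,0,0,0,0.001,-0.001,0,0,0,0]' | python3 inch.py) | grep -E "time|eef|contact"
```

```text
time: 39.65
eef_pos: [0.5853, -0.0902, 0.131]
contact_force: [-21.6, 2.5, 13.4]
time: 39.9
eef_pos: [0.5853, -0.0904, 0.1314]
contact_force: [-18.8, -0.4, 5.8]
time: 40.15
eef_pos: [0.5854, -0.0904, 0.1314]
contact_force: [-20.7, -0.9, 6.3]
```

```bash
python3 -c "
from h import *
c=cam('scene');a=YAW
M=np.array([[np.cos(a),np.sin(a)],[-np.sin(a),np.cos(a)]])
for z in(.02,.08,.12,.14,.15,.155): print('blue spot',z,(M@(onz(c,(270,159.2),z)[:2]-H)*1e3).round(0))
t=cam('top')
for z in(.1,.13,.145,.155): print('tongue',z,[(np.array([[0,-1],[1,0]])@np.zeros(2)+0, )[0].tolist()] and [ (np.array([[np.cos(a-1.543),np.sin(a-1.543)],[-np.sin(a-1.543),np.cos(a-1.543)]])@(onz(t,(140+x/3.5,130+y/3.5),z)[:2]-H)*1e3).round(0).tolist() for x,y in((123,457),(173,449),(173,465))])
im=cv2.imread('pics/b5.png'); s=im[270:330:5,370:430:5]
print(s[:,:,0]);print(s[:,:,2])
"
```

```text
blue spot 0.02 [ 97. -31.]
blue spot 0.08 [ 52. -91.]
blue spot 0.12 [  22. -131.]
blue spot 0.14 [   7. -151.]
blue spot 0.15 [  -1. -161.]
blue spot 0.155 [  -5. -166.]
tongue 0.1 [[-0.0, -220.0], [35.0, -216.0], [35.0, -227.0]]
tongue 0.13 [[5.0, -219.0], [39.0, -215.0], [39.0, -226.0]]
tongue 0.145 [[8.0, -219.0], [41.0, -215.0], [41.0, -225.0]]
tongue 0.155 [[9.0, -219.0], [43.0, -215.0], [43.0, -225.0]]
[[ 99 101 111 132 158 182 197 203 205 205 206 206]
 [ 99  99 102 112 132 158 182 196 203 205 205 205]
 [100 102 105 112 120 134 156 179 196 203 205 205]
 [104 110 117 121 120 117 127 152 176 194 202 205]
 [112 119 126 127 120 108 105 121 146 172 190 200]
 [120 125 128 127 118 104  95 101 118 142 167 187]
 [125 127 128 127 119 106  98  99 105 116 137 162]
 [128 128 128 127 123 115 108 106 107 108 114 132]
 [128 128 128 128 126 123 119 115 113 110 108 112]
 [128 128 127 127 127 127 125 122 118 115 111 109]
 [128 128 127 127 128 128 128 126 123 120 116 113]
 [128 128 127 127 128 128 128 127 126 124 121 117]]
[[104 107 118 138 165 190 204 210 213 213 213 213]
 [105 105 108 118 138 165 189 204 211 213 213 213]
 [105 107 111 117 125 139 163 187 203 211 213 213]
 [110 116 123 127 124 119 131 158 184 201 210 213]
 [117 125 132 132 121 102 100 122 153 179 198 208]
 [126 131 134 133 118  92  80  95 120 148 175 195]
 [132 133 135 132 120  95  80  88 105 122 144 170]
 [133 134 134 133 125 110  97  98 106 112 120 139]
 [134 134 134 133 131 124 117 113 115 115 114 118]
 [134 134 133 133 133 132 129 126 122 120 117 114]
 [134 134 134 134 134 134 133 132 129 126 122 118]
 [135 134 134 134 134 135 134 134 133 131 127 123]]
```

```bash
cat >> h.py <<'E'
def phi_img():
    c=cam('top');g=cv2.cvtColor(c['pixels'],cv2.COLOR_RGB2GRAY).astype(float);out=[]
    for yd in range(-25,-120,-5):
        u,v=proj(c,[*door(.03,-17,yd),.163])[0]
        vs=np.arange(v-6,v+14,.1); p=cv2.remap(g.astype(np.float32),np.full((1,len(vs)),u,np.float32),vs[None].astype(np.float32),cv2.INTER_LINEAR)[0]
        i=[k for k in range(1,len(p)) if p[k-1]>=165>p[k]]
        if i: out.append((yd,(vs[i[-1]]-v)))
    return np.array(out)
E
python3 -c "
from h import *
o=phi_img();np.set_printoptions(suppress=True,precision=2,linewidth=200);print(o.T);
g=o[(o[:,0]<-25)];k=np.polyfit(-g[:,0],g[:,1],1);print(k,'phi',.03+k[0]*2.37)
# same for the initial picture
import h
t=cv2.resize(cv2.imread('pics/top0.png'),(512,384),interpolation=cv2.INTER_AREA)[:,:,::-1].copy()
c0=cam('top');c0=dict(c0);c0['pixels']=t;h.cam=lambda n:c0
o=h.phi_img();print(o.T);k=np.polyfit(-o[:,0],o[:,1],1);print(k,'phi',.03+k[0]*2.37)
"
```

```text
[[ -25.   -30.   -35.   -40.   -45.   -50.   -55.   -60.   -65.   -70.   -75.   -80.   -85.   -90.   -95.  -100.  -105.  -110.  -115. ]
 [   0.2    0.2    0.3    0.3    0.7    0.8    0.8    1.     1.1    1.3    1.4    1.4    1.5    1.7    1.9    2.     2.     2.     1.8]]
[ 0.02 -0.39] phi 0.08322105263157592
[[ -25.   -30.   -35.   -40.   -45.   -50.   -55.   -60.   -65.   -70.   -75.   -80.   -85.   -90.   -95.  -100.  -105.  -110.  -115. ]
 [  -0.4   -0.3   -0.3   -0.5   -0.4   -0.3   -0.3   -0.4   -0.4   -0.4   -0.5   -0.5   -0.4   -0.4   -0.2   -0.2   -0.2   -0.1   -0.2]]
[ 0.   -0.48] phi 0.03490631578947341
```

The door is stopped by something at a free-edge position about 12 mm outside its rest. Before pushing harder I'll reopen it and check the rack with image code.

```bash
echo '[0,-0.012,0,0,0,0,0,0,-0.014,0,0,0,0,0,0,-0.014,-0.05,0,0,0,0.28,0,-0.006,-0.06,0,0,0,0.28,0,0.01,-0.06,0,0,0,0.28,0,0.01,-0.06,0,0,0,0.28]' | python3 inch.py | grep -E "time|eef|contact"; python3 -c "
from h import *
to([.601,-.087,.13],-.09)"
```

```text
time: 41.1
eef_pos: [0.6044, -0.0912, 0.1943]
contact_force: [-0.3, 0.2, 0.2]
at [ 0.6044 -0.0912  0.1943] a -0.010 move [ 0.0042 -0.0035  0.0643] rz 0.080 tilt [ 0.001 -0.    -1.   ] q6 -0.31
```

```bash
echo '[0.004,-0.0035,0,0,0,0.08,0.28,0.004,-0.0035,0.03,0,0,0.08,0.28,0.004,-0.0035,0.05,0,0,0.08,0.28,0.004,-0.0035,0.064,0,0,0.08,0.28,0.004,-0.0035,0.064,0,0,0.08,0]' | python3 inch.py | grep -E "time|eef|contact";echo '[0,0,0,0,0,0,0,0,0,0,0,0,0,0]' | python3 inch.py 30; python3 -c "
from h import *
arc([.1,.2,.3,.4,.5,.6,.7,.8,.9,1.0])"
```

```text
time: 41.72
eef_pos: [0.5987, -0.0868, 0.1283]
contact_force: [3.0, 0.2, -14.9]
time: 41.98
eef_pos: [0.5984, -0.0867, 0.1283]
tcp_rot: [0.738, 0.675, -0.001, -0.002]
contact_force: [-0.0, -0.3, -13.6]
opening: 0.106
finger_force: 29.0
0.1 [ 0.0065 -0.0186  0.0001]
0.2 [ 0.0149 -0.0365  0.0001]
0.3 [ 0.0249 -0.0535  0.0002]
0.4 [ 0.0367 -0.0693  0.0003]
0.5 [ 0.0499 -0.0839  0.0003]
0.6 [ 0.0646 -0.0971  0.0004]
0.7 [ 0.0805 -0.1088  0.0005]
0.8 [ 0.0975 -0.1189  0.0005]
0.9 [ 0.1154 -0.1272  0.0006]
1.0 [ 0.134  -0.1336  0.0006]
```

```bash
echo '[0.0065,-0.0186,-0.002,0,0,0.1,0,0.0149,-0.0365,-0.002,0,0,0.2,0,0.0249,-0.0535,-0.002,0,0,0.3,0,0.0367,-0.0693,-0.002,0,0,0.4,0,0.0499,-0.0839,-0.002,0,0,0.5,0,0.0646,-0.0971,-0.002,0,0,0.6,0,0.0805,-0.1088,-0.002,0,0,0.7,0,0.0975,-0.1189,-0.002,0,0,0.8,0,0.1154,-0.1272,-0.002,0,0,0.9,0,0.1154,-0.1272,-0.002,0,0,0.9,0]' | python3 inch.py | grep -E "time|eef|contact"; python3 - <<'E'
from h import *
np.set_printoptions(linewidth=220)
s=st();v=s['eef_pos'][:2]-H;phi=(np.arctan2(-190,-50)-np.arctan2(v[1],v[0])+YAW);phi-=.010;print('phi~',phi)
for n in('scene','top'):
    c=cam(n);save(c,'r10_%s.png'%n);p=c['pixels'];hsv=cv2.cvtColor(p,cv2.COLOR_RGB2HSV)
    teal=cv2.inRange(hsv,(85,120,90),(100,255,255))
    k,l,stt,ce=cv2.connectedComponentsWithStats(teal);print(n,[(stt[i].tolist(),ce[i].round(1).tolist()) for i in range(1,k) if stt[i][4]>4])
    print('cap pred',proj(c,[*door(phi,38,-143),.143])[0].round(1))
    g=cv2.cvtColor(p,cv2.COLOR_RGB2GRAY)
    for y in(-195,-180,-120,-90,-60,-30,-15):
        u,w=proj(c,[*door(phi,39,y),.155])[0]
        print(y,(u.round(1),w.round(1)), g[int(round(w))-10:int(round(w))+11,int(round(u))] if n=='scene' else g[int(round(w)),int(round(u))-10:int(round(u))+11])
E
```

```text
time: 43.22
eef_pos: [0.4811, 0.0412, 0.1284]
contact_force: [6.5, 2.8, -24.8]
phi~ 1.0028314345504619
scene [([228, 164, 4, 4, 9], [229.9, 165.9]), ([241, 285, 11, 11, 89], [245.7, 290.2]), ([355, 304, 5, 7, 24], [357.0, 307.2]), ([470, 306, 5, 5, 5], [472.0, 308.0]), ([487, 329, 22, 24, 153], [497.0, 340.6]), ([435, 335, 6, 6, 8], [437.2, 337.5])]
cap pred [227.1 164.4]
-195 (np.float64(217.7), np.float64(173.0)) [103 103 104 108 121 145 170 188 198 199 184 152 110  76  65  67  72  78  83  84  85]
-180 (np.float64(220.5), np.float64(169.4)) [104 104 105 107 116 136 160 181 194 202 203 198 184 165 144 124 108  94  86  81  82]
-120 (np.float64(231.2), np.float64(155.8)) [104 105 104 106 110 123 145 171 189 199 203 201 193 178 159 142 131 126 125 125 118]
-90 (np.float64(236.2), np.float64(149.4)) [ 89  89  89  90  92  98 115 144 172 190 201 204 201 190 173 155 147 149 144 131 126]
-60 (np.float64(240.9), np.float64(143.3)) [114 118 121 112  98  97 114 142 171 192 203 205 200 186 165 139 115  98  90  91 102]
-30 (np.float64(245.5), np.float64(137.5)) [213 214 213 213 213 208 199 179 1
[... 775 characters left out ...]
2 229 229 228 225 206 192 216 216 215 215 215 212 185]
-120 (np.float64(211.1), np.float64(202.0)) [210 212 214 212 203 202 202 207 228 228 229 226 210 193 213 212 210 204 183 172  81]
-90 (np.float64(204.6), np.float64(191.6)) [187 212 213 210 201 199 193 207 229 229 228 225 205 187 212 210 205 182 187 192  81]
-60 (np.float64(198.0), np.float64(181.2)) [151 199 212 209 202 202 199 201 228 228 228 229 220 173 147 144 195 210 204 185  82]
-30 (np.float64(191.6), np.float64(170.8)) [156 181 161 101  85  87 118 193 228 228 228 225 197  80  79  94 106 112 118 128 144]
-15 (np.float64(188.3), np.float64(165.7)) [228 228 229 228 228 228 229 229 228 228 229 229 229 229 228 228 228 228 229 229 228]
```

The bar and the vial are both where they should be, so the stop coincides with the start of the catch ramp. I'll swing the door back with the handle pinched and use the original latched rod position as the limit for the push.

```bash
echo '[0,0,0.006,0,0,0,0.15,0,0,0.006,0,0,0,0]' | python3 inch.py | grep -E "eef|contact"; python3 -c "
from h import *
arc([-.1,-.2,-.3,-.4,-.5,-.6,-.7,-.8,-.88])"
```

```text
eef_pos: [0.4844, 0.039, 0.1275]
contact_force: [1.8, 0.6, -5.5]
-0.1 [-0.0045  0.019   0.    ]
-0.2 [-0.007   0.0384  0.    ]
-0.3 [-0.0076  0.0579  0.0001]
-0.4 [-0.0062  0.0774  0.0001]
-0.5 [-0.0029  0.0966  0.0002]
-0.6 [0.0023 0.1154 0.0002]
-0.7 [0.0093 0.1336 0.0002]
-0.8 [0.0181 0.151  0.0003]
-0.88 [0.0264 0.1643 0.0003]
```

```bash
echo '[-0.0045,0.019,0,0,0,-0.1,0,-0.007,0.0384,0,0,0,-0.2,0,-0.0076,0.0579,0,0,0,-0.3,0,-0.0062,0.0774,0,0,0,-0.4,0,-0.0029,0.0966,0,0,0,-0.5,0,0.0023,0.1154,0,0,0,-0.6,0,0.0093,0.1336,0,0,0,-0.7,0,0.0181,0.151,0,0,0,-0.8,0,0.022,0.157,0,0,0,-0.84,0,0.022,0.157,0,0,0,-0.84,0]' | python3 inch.py | grep -E "time|eef|contact"; python3 -c "
from h import *
to([.6126,-.0868,.128],-.045);arc([-.02,-.04,-.06,-.08])
s=st();v=s['eef_pos'][:2]-H;print('phi',np.arctan2(-190,-50)-np.arctan2(v[1],v[0])+YAW, np.linalg.norm(v))"
```

```text
time: 44.82
eef_pos: [0.5893, -0.0802, 0.1275]
contact_force: [1.1, 1.4, -3.6]
at [ 0.5893 -0.0802  0.1275] a -0.151 move [-0.003   0.024  -0.0004] rz -0.106 tilt [ 0.003  0.    -1.   ] q6 -0.16
-0.02 [-0.001   0.0038  0.    ]
-0.04 [-0.002   0.0075  0.    ]
-0.06 [-0.0029  0.0113  0.    ]
-0.08 [-0.0037  0.0151  0.    ]
phi 0.15900628370897718 0.19492059882109766
```

```bash
(echo '[-0.0012,0.0047,0,0,0,-0.025,0,-0.0024,0.0094,0,0,0,-0.05,0,-0.0024,0.0094,0,0,0,-0.05,0]' | python3 inch.py; echo '[-0.0009,0.0035,0,0,0,-0.018,0,-0.0009,0.0035,0,0,0,-0.018,0]' | python3 inch.py; echo '[-0.0009,0.0035,0,0,0,-0.018,0,-0.0009,0.0035,0,0,0,-0.018,0]' | python3 inch.py) | grep -E "time|eef|contact"
```

```text
time: 45.2
eef_pos: [0.598, -0.084, 0.1275]
contact_force: [1.0, 1.1, 0.3]
time: 45.45
eef_pos: [0.6013, -0.0853, 0.1274]
contact_force: [1.3, 1.0, 2.0]
time: 45.7
eef_pos: [0.6029, -0.0859, 0.1274]
contact_force: [-3.7, 2.6, 7.2]
```

```bash
(echo '[-0.0005,0.002,0,0,0,-0.01,0,-0.0005,0.002,0,0,0,-0.01,0]' | python3 inch.py; echo '[-0.0005,0.002,0,0,0,-0.01,0,-0.0005,0.002,0,0,0,-0.01,0]' | python3 inch.py; echo '[-0.0005,0.002,0,0,0,-0.01,0,-0.0005,0.002,0,0,0,-0.01,0]' | python3 inch.py) | grep -E "time|eef|contact"
```

```text
time: 45.95
eef_pos: [0.6032, -0.086, 0.1273]
contact_force: [-9.9, 4.1, 10.1]
time: 46.2
eef_pos: [0.6034, -0.0861, 0.1272]
contact_force: [-15.6, 5.1, 13.8]
time: 46.45
eef_pos: [0.6097, -0.0883, 0.1274]
contact_force: [0.9, 0.5, 4.1]
```

The door broke through: the rod jumped from 0.6034 to 0.6097 and the force dropped to zero. I'll release it and measure.

```bash
echo '[0,0,0,0,0,0,0,0,0,0,0,0,0,0.28,0,0,0,0,0,0,0.28]' | python3 inch.py| grep -E "time|eef|contact"; python3 - <<'E'
from h import *
o=phi_img();g=o[o[:,1]<6];k=np.polyfit(-g[:,0],g[:,1],1);print(k,'phi',.03+k[0]*2.37);print(g[:,1].round(1))
c=cam('scene');save(c,'e11.png');b=cv2.cvtColor(c['pixels'],cv2.COLOR_RGB2GRAY)
a=cv2.resize(cv2.imread('pics/scene0.png',0),(512,384),interpolation=cv2.INTER_AREA)
for r in(186,194,202): print(a[r,268:292],'\n',b[r,268:292])
E
```

```text
time: 46.82
eef_pos: [0.6089, -0.088, 0.1252]
contact_force: [0.2, 0.9, -0.1]
[ 0.005      -0.30735294] phi 0.04184999999999932
[-0.1 -0.3 -0.1 -0.1 -0.1 -0.1 -0.1 -0.1 -0.1  0.1  0.2  0.3  0.3  0.2
  0.3  0.2 -0.2]
[ 98  98  97  97  96  96  96  97  97  97  98  99 100 101 102 104 111 112
 108 105 104 105 105 105] 
 [106 105 104 104 103 104 105 104 105 105 107 108 109 110 114 123 130 127
 118 112 112 113 113 113]
[ 98  97  98  97  97  97  96  96  96  96  97  99 102 103 103 107 111 109
 104 103 104 104 106 105] 
 [105 105 105 104 104 104 104 104 103 105 107 110 110 111 116 125 128 121
 112 111 113 113 113 113]
[ 98  99  98  98  96  95  92  93  94  96  98 100 102 102 106 111 110 106
 104 104 105 105 105 104] 
 [106 106 105 105 101  99 100 103 104 106 108 110 110 114 122 128 124 115
 111 113 113 114 113 113]
```

```bash
(echo '[-0.0005,0.003,-0.001,0,0,-0.005,0.28,-0.001,0.005,-0.001,0,0,-0.01,0.28,-0.001,0.005,-0.001,0,0,-0.01,0.28]' | python3 inch.py; echo '[-0.0003,0.0015,0,0,0,0,0.28,-0.0003,0.0015,0,0,0,0,0.28]' | python3 inch.py; echo '[-0.0003,0.0015,0,0,0,0,0.28,-0.0003,0.0015,0,0,0,0,0.28]' | python3 inch.py) | grep -E "time|eef|contact|finger"
```

```text
time: 47.3
eef_pos: [0.6148, -0.0893, 0.1274]
contact_force: [0.1, -0.2, 0.6]
finger_force: 0.0
time: 47.55
eef_pos: [0.6162, -0.0895, 0.1274]
contact_force: [0.4, 0.4, -1.0]
finger_force: 0.0
time: 47.8
eef_pos: [0.6177, -0.0899, 0.1274]
contact_force: [0.1, -0.5, 0.2]
finger_force: 0.0
```

```bash
(echo '[-0.0003,0.001,0,0,0,0,0.28,-0.0003,0.001,0,0,0,0,0.28]' | python3 inch.py; echo '[-0.0003,0.001,0,0,0,0,0.28,-0.0003,0.001,0,0,0,0,0.28]' | python3 inch.py; echo '[0,0.001,0,0,0,0,0.28,0,0.001,0,0,0,0,0.28]' | python3 inch.py) | grep -E "time|eef|contact|finger"
```

```text
time: 48.05
eef_pos: [0.6187, -0.0902, 0.1274]
contact_force: [0.0, 0.4, -0.4]
finger_force: 0.0
time: 48.3
eef_pos: [0.6197, -0.0905, 0.1274]
contact_force: [0.1, -0.4, -0.4]
finger_force: 0.0
time: 48.55
eef_pos: [0.62, -0.0905, 0.1274]
contact_force: [-4.2, 1.0, 2.2]
finger_force: 1.8
```

Contact comes at rod ≈ 0.612, the initial latched position, and feels as stiff as the buffer, so I stop pushing. Next, a light pull to confirm the catch is holding.

```bash
(echo '[0.001,-0.006,0,0,0,0,0.28,0.001,-0.012,0,0,0,0,0.28,0.001,-0.014,0,0,0,0,0.28,0.001,-0.014,0,0,0,0,0.28]' | python3 inch.py; echo '[0,-0.0015,0,0,0,0,0.28,0,-0.0015,0,0,0,0,0.28]' | python3 inch.py; echo '[0,-0.0015,0,0,0,0,0.28,0,-0.0015,0,0,0,0,0.28]' | python3 inch.py) | grep -E "time|eef|contact|finger"
```

```text
time: 49.05
eef_pos: [0.6066, -0.0892, 0.1275]
contact_force: [-0.1, 0.1, 0.7]
finger_force: 0.0
time: 49.3
eef_pos: [0.6057, -0.0892, 0.1275]
contact_force: [2.2, 0.5, -0.4]
finger_force: 1.1
time: 49.55
eef_pos: [0.6054, -0.0891, 0.1276]
contact_force: [6.9, 0.3, -3.9]
finger_force: 3.5
```

The catch holds against 7 N. I'll center the fingers on the rod, lift out and check the door angle.

```bash
(echo '[0,0.005,0,0,0,0,0.28,0,0.0095,0,0,0,0,0.28,0,0.0095,0,0,0,0,0.28,0,0.0095,0,0,0,0,0.28]' | python3 inch.py; echo '[0,0,-0.03,0,0,0,0.28,0,0,-0.08,0,0,0,0.28,0,0,-0.12,0,0,0,0.28,0.05,-0.12,-0.14,0,0,0,0.28,0.1,-0.17,-0.14,0,0,0,0.28,0.1,-0.17,-0.14,0,0,0,0.28,0.1,-0.17,-0.14,0,0,0,0.28]' | python3 inch.py) | grep -E "time|eef|contact"; python3 - <<'E'
from h import *
c=cam('top');p=c['pixels'];g=cv2.cvtColor(p,cv2.COLOR_RGB2GRAY).astype(float)
t=cv2.resize(cv2.imread('pics/top0.png',0),(512,384),interpolation=cv2.INTER_AREA).astype(float)
for yd in(-60,-120,-160,-215,-230):
  u,v=proj(c,[*door(.03,-17,yd),.163])[0];u=int(round(u));v=int(v);print(yd,t[v-8:v+6,u].astype(int),g[v-8:v+6,u].astype(int))
hsv=cv2.cvtColor(p,cv2.COLOR_RGB2HSV);m=cv2.inRange(hsv,(85,120,90),(100,255,255))[240:290,300:400]
k,l,s,ce=cv2.connectedComponentsWithStats(m);print([(s[i].tolist(),(ce[i]+[300,240]).round(1)) for i in range(1,k)],proj(c,[.432,-.298,.061]))
E
```

```text
time: 50.05
eef_pos: [0.6129, -0.0893, 0.1272]
contact_force: [0.6, 0.2, 0.0]
time: 50.92
eef_pos: [0.443, 0.0164, 0.2674]
contact_force: [0.8, -0.9, 0.3]
-60 [180 133 185 216 224 227 228 208 147 103  99  99  99 100] [190 126 187 219 228 230 231 212 153 102 100 101 101 101]
-120 [217 168 121 182 219 226 228 227 203 149 100  96  98  97] [223 169 114 191 221 227 230 231 212 152 100  99 100  99]
-160 [172 102 119 192 218 223 226 221 190 130  98  95  97  98] [174  94 103 191 218 225 229 227 199 137  97  98  98  97]
-215 [116 114 137 190 217 223 226 218 181 129  97  95  95  95] [117 118 117 192 218 225 229 226 198 135  96  97  96  98]
-230 [115  97 103 177 216 223 226 225 196 140  96  94  96  92] [116 102 101 192 220 224 227 229 209 146  97  97  99  96]
[([25, 20, 9, 10, 74], array([328.9, 264.7])), ([77, 22, 5, 3, 9], array([379.1, 263.2]))] [[328.95228552 264.87515047]]
```

The door edge matches the initial latched picture to within a fraction of a pixel. The vial stands exactly where it was placed, and the arm is clear.

```bash
python3 -c "
from plant import ctrl
print(ctrl.sign_off())"
```

```text
the job is handed in; nothing more can be done
None
```

The job is handed in at about 51 s: the hinge-side vial stands upright on the tray, the bar is back in both brackets over the other vial, and the door is latched and held against a 7 N pull. The door stopped at the catch on the first two tries, so I reopened it to check the bar and it snapped in on the third; my pushes reached about 22 N before it went through, against the stated 9 N.

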